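# Ready the trimmer for a 12 mm beard trim

### The job

Get the trimmer ready for a 12 mm beard trim: dip the bristles of the blade brush into the oil pot, touch them lightly to the top of the trimmer's blade, and lay the brush back on its cork strip. Pick out the 12 mm guard, set it in the soap dish and slide the dish along the shelf, without lifting it, right up against the trimmer's charging dock. Put every other loose guard away in the acrylic box and shut its lid fully, leaving the rest of the shelf as it is.

Things in the scene. Friction and masses are not known exactly. Their poses are not given: they have to be found in the camera images.
- guard_12: black plastic clipper guard comb of 12 mm cutting length (the one wanted): a 40 (x, along the teeth) x 36 mm (y) base frame 12 mm high with six parallel upright teeth 12 mm high on it, so 24 mm tall in all; treat it as a solid 40 x 36 x 24 mm block of about 20 g. Origin at the centre of its underside, z up; it stands on its base, teeth up
- guard_3: black plastic clipper guard comb of 3 mm cutting length, may be absent: a 40 (x, along the teeth) x 36 mm (y) base frame 12 mm high with six parallel upright teeth 3 mm high on it, so 15 mm tall in all; treat it as a solid 40 x 36 x 15 mm block of about 20 g. Origin at the centre of its underside, z up; it stands on its base, teeth up
- guard_6: black plastic clipper guard comb of 6 mm cutting length, may be absent: a 40 (x, along the teeth) x 36 mm (y) base frame 12 mm high with six parallel upright teeth 6 mm high on it, so 18 mm tall in all; treat it as a solid 40 x 36 x 18 mm block of about 20 g. Origin at the centre of its underside, z up; it stands on its base, teeth up
- guard_18: black plastic clipper guard comb of 18 mm cutting length, may be absent: a 40 (x, along the teeth) x 36 mm (y) base frame 12 mm high with six parallel upright teeth 18 mm high on it, so 30 mm tall in all; treat it as a solid 40 x 36 x 30 mm block of about 20 g. Origin at the centre of its underside, z up; it stands on its base, teeth up
- guard_24: black plastic clipper guard comb of 24 mm cutting length, may be absent: a 40 (x, along the teeth) x 36 mm (y) base frame 12 mm high with six parallel upright teeth 24 mm high on it, so 36 mm tall in all; treat it as a solid 40 x 36 x 36 mm block of about 20 g. Origin at the centre of its underside, z up; it stands on its base, teeth up
- dish: round white ceramic soap dish, loose, about 280 g: 104 mm across the rim (92 mm at the foot), 24 mm high, wall 5 mm, inside about 90 mm across; three flat drain ribs along its x axis, their tops 9 mm above the shelf. Too wide to grasp whole; slides when pushed. Origin at the centre of its underside
- trimmer: cylindrical black trimmer, 37 mm thick, standing upright in a round grey charging dock 84 mm across and 30 mm high; fixed to the shelf. Origin at the centre of the dock's underside, z up
- blade (a point): centre of the top of the trimmer's steel blade, 168 mm above the shelf; the blade is 36 mm wide (along the trimmer's y) and 12 mm deep (x)
- pot: small open white ceramic oil pot, loose, about 150 g: 70 mm across the rim, 32 mm high, wall 4 mm, inner floor 5 mm above the shelf, inside 62 mm across the mouth and about 55 mm at the floor. Origin at the centre of its underside
- brush: slim blade brush, about 35 g, 155 mm long, lying flat: beech handle 100 mm long, 18 mm wide (y), 14 mm thick (z) from x = -85 to +15 mm, then a steel ferrule and black bristles (stiff, 34 mm long, 13 x 8 mm) to x = +70 mm. Origin under its middle on the underside, x towards the bristle tip; the balance point is near x = -20 mm
- brush_tip (a point): the end of the brush's bristles, on the middle line of the brush, 70 mm from the brush's origin along its x
- strip: thin cork strip on which the brush lies, 190 (x) x 56 (y) x 3 mm, fixed to the shelf. Origin at the centre of its underside
- box: clear acrylic box with a white front edge, fixed to the shelf, 120 (x) x 190 (y) x 60 mm high, walls and floor 4 mm. Origin at the centre of its underside; its x axis points to the hinge side, which faces to the robot's right; the front with the latch faces to the robot's left
- lid (a joint): hinge angle of the box's clear lid (rad): 0 = shut, about 1.8 = standing open, stop at 2.0. The lid is a panel 120 x 190 x 4 mm, hinged on the rim of the +x side of the box; a stiff hinge (about 0.08 N m of friction) holds it where it is left, under 1 N at its free edge moves it, and the latch tongue just laps over the front of the box without resistance
- lid_hinge (a point): middle of the hinge line, at the height of the lid's underside when shut, 60.5 mm above the shelf; the hinge line runs along the box's y
- lid_edge (a point): middle of the lid's free edge on its outer (top) face, 120 mm from the hinge line; a white latch tongue 30 mm wide hangs from there
- clip: bystander: a metal spring clip that holds two small guard combs, 54 x 36 x 32 mm; those two stay in it. Origin at the centre of its underside
- beard_brush: bystander: oval beech beard brush, bristles down, 92 x 42 x 34 mm. Origin at the centre of its underside
- tin: bystander: round aluminium wax tin, 52 mm across, 21 mm high. Origin at the centre of its underside
- oil_bottle: bystander: amber glass bottle, 32 mm across, 85 mm high. Origin at the centre of its underside
- foam_can: bystander: aluminium spray can, 48 mm across, 145 mm high. Origin at the centre of its underside
- jar: bystander: glass jar with a metal cap, 60 mm across, 55 mm high. Origin at the centre of its underside
Things that resemble listed ones, but are neither listed nor needed, are in the scene too. Leave any red look-alike of the guard_6 alone.

How it is judged:
By the outcome, as a careful person would: the job done as asked, in the order asked, and still so for the second after the job is handed in, with the robot touching nothing.
Of guard_3, guard_6, guard_18, guard_24 only 2 to 4 are there at a start; the rules pass over those that are not, and their reading is None.
At some moment in a run one of guard_12, guard_3, guard_6, guard_18, guard_24 may be knocked a few centimetres aside while the robot is not near it.
It also fails if it takes over 210 s, if anything falls off the work surface, if the arm or the gripper's body presses on something with over 40 N, if the wrist force passes 120 N, or if a joint passes its speed limit or range.

### The arm

A 6-joint arm with a two-finger parallel gripper is mounted at the origin on the work surface. World frame = base frame: x ahead of the robot, y to its left, z up, the work surface at z = 0. Lengths are in mm, angles in rad, forces in N, time in s.
With the tool pointing down it reaches from about 350 to 875 mm from the base axis. Payload 4.2 kg.
Tool frame: the origin (TCP) lies midway between the tips of the shut fingers; the grasp point (between the pads) lies 19 mm behind it (arm.tcp_to_grasp is the distance from the TCP to the grasp point, in mm); z points along the fingers, y is the line along which they close (so a half turn about z gives the same grasp; the last joint's range is limited). The gripper opens to 85 mm and grips with 20 to 120 N. Pads are 22 mm wide; open, the fingers measure 114 mm over their backs; the gripper's body (76 mm by 85 mm) begins 54 mm behind the grasp point. The pads swing forward as they close: fully open they stand 13 mm farther back than shut.
Start: joints at [-1.02, 0.385, 0.008, 0, -1.194, -0.259], TCP at [179.814, -598.553, 231.312] pointing down, gripper open.
Joint ranges: [-3.14, 3.14], [-1.21, 2.06], [-1.07, 1.41], [-3.16, 2.05], [-2.99, -0.16], [-3.1, 3.1]. Speed limits (rad/s): [2.79, 2.79, 3.14, 3.14, 3.14, 3.14].

### API

Orientations are given as a unit quaternion [x, y, z, w].
In Python, from bench import arm, get_image gives the robot as it stands.
- The arm moves only by the tool drive_tool, never from a script. Its argument "deltas" is a list of rows, each a list of 2 entries, a list of its own where there are three numbers: the shift along the tool's x, y, z in cm, then the turn, a rotation vector about the tool's x, y, z in degrees. In form: [[[x, y, z], [ax, ay, az]], ...]. A call has 1 to 12 rows; each row shifts and turns the commanded pose from where the row before left it, along the tool's axes as they then stand; what a row does not reach is not made up. A row lasts 1/10 s, in which the tool goes at most 50 mm and 8.59 degrees, less where a joint would pass 70% of its speed; a pose out of reach is approached as far as the arm can. A call with a gripper value outside its range is refused whole. "claw" is the finger opening in cm, from 0 to 8.54, set as the call begins (left out, the last holds). The fingers move at their own pace and stop on an object; the grip force is fixed at half the most. Time passes only in rows, so rows that do not move let the fingers close. It gives the time, the measured TCP pose, the force, the opening and the grip force at its end, in the units of the state.
- arm.read_state(): the state, without advancing time (a new reading comes with each control period).
- get_image(name): name is "side" or "top"; returns a dict with "img" (384x512x3 uint8, red, green, blue), "fx", "fy", "cx", "cy" (pixels), "D" ([k1, k2, p1, p2, k3] as OpenCV has them; the pictures are not rectified), "eye" and "orientation" of the camera in the world. Camera axes: x right, y down, z forward; pixel columns grow to the right and rows downward; lengths in mm; the calibration is good to about 2 mm. A picture is of the moment at which its call begins. There is no depth.
- arm.job_done(): hands the job in; it is judged then, once.
The state is a dict: "clock": time; "joints": joint angles; "joint_vel": joint speeds; "joint_efforts": joint torques, N m; "position": TCP position; "ee_rot": TCP orientation; "contact_force": force on the tool from outside, world axes, zero at the start; "wrist_torque": the same for the moment, N m; "gripper_width": finger opening in mm; "grasp_force": force on a finger pad.
Only numpy, scipy, OpenCV 4.12 (cv2) and the standard library are available. Lean on these libraries where they do the work, as an engineer would, in place of code of your own. Each camera call takes 0.05 s, during which the arm holds its last target. There are 200 camera calls.

## Working session

There is one attempt and no reset: what is moved stays moved. The work goes in short steps, Python scripts to look and compute and a tool call to move; the robot and the scene stay as the last step left them, time stands still between calls to the robot, and variables do not carry over. Pictures are saved under pics/ and viewed, at most 14 in all, crops included, and the job is handed in when it is done.

Besides the shell and the picture viewer there is one more tool, called after ">>>" as name(argument=value, ...), one argument or row to a line, values as JSON. drive_tool: Moves the arm, as the interface text tells. Its arguments: {"type":"object","properties":{"deltas":{"type":"array"},"claw":{"type":"number"}},"required":["deltas"]}

```bash
mkdir -p pics; ls; python3 - <<'E'
from bench import arm,get_image
import cv2
for n in("side","top"):
    d=get_image(n);cv2.imwrite(f"pics/{n}0.png",d["img"][:,:,::-1])
    print(n,{k:v for k,v in d.items() if k!="img"})
print(arm.read_state(),arm.tcp_to_grasp)
E
```

```text
pics
side {'fx': 433.43553431322505, 'fy': 433.43553431322505, 'cx': 264.69387853356005, 'cy': 191.84940777954097, 'D': array([-0.03010102,  0.        ,  0.        ,  0.        ,  0.        ]), 'eye': array([ 381.00539002, -848.28090069,  750.05228251]), 'orientation': array([ 0.87722763, -0.1281251 ,  0.05819907, -0.4589864 ])}
top {'fx': 357.75291865403403, 'fy': 357.75291865403403, 'cx': 254.26936360012485, 'cy': 196.4847626869398, 'D': array([-0.1064111,  0.       ,  0.       ,  0.       ,  0.       ]), 'eye': array([525.33576974,  10.45466852, 999.84577579]), 'orientation': array([ 0.7076397 , -0.70454998,  0.04682597, -0.02574315])}
{'clock': 0.1, 'joints': array([-1.02037565e+00,  3.85468860e-01,  6.72100455e-03, -4.29372442e-04,
       -1.19401615e+00, -2.58596089e-01]), 'joint_vel': array([ 0.00018661, -0.00139397,  0.00253982,  0.00247754,  0.00229285,
       -0.00060412]), 'joint_efforts': array([-1.01490747e-03, -3.93318057e+01,  1.88929957e+01,  4.19794679e+00,
       -2.52648766e-03,  5.82777389e-06]), 'position': array([ 179.66267308, -598.05170033,  230.32210269]), 'ee_rot': array([-1.45316674e-01,  9.89384686e-01,  9.82977598e-04, -2.03762835e-04]), 'contact_force': array([ 0.18472612, -0.60981318, -0.26634696]), 'wrist_torque': array([-0.02178575,  0.02631255, -0.02783017]), 'grasp_force': 0.0, 'gripper_width': 85.57637614207987} 18.700000000000003
```

```bash
cat > h.py <<'E'
import numpy as np,cv2
from scipy.spatial.transform import Rotation as R
from bench import arm,get_image
C={}
C["side"]=(433.43553431,264.69387853,191.84940778,-0.03010102,np.array([381.00539,-848.2809,750.05228]),[0.87722763,-0.1281251,0.05819907,-0.4589864])
C["top"]=(357.75291865,254.2693636,196.48476269,-0.1064111,np.array([525.33577,10.45467,999.84578]),[0.7076397,-0.70454998,0.04682597,-0.02574315])
def K(n):
    f,cx,cy,k,e,q=C[n]; return np.array([[f,0,cx],[0,f,cy],[0,0,1.]]),np.array([k,0,0,0,0.]),e,R.from_quat(q)
def proj(n,P):
    k,D,e,r=K(n); P=np.atleast_2d(np.array(P,float))
    rv=r.inv(); return cv2.projectPoints(P,rv.as_rotvec(),-rv.apply(e),k,D)[0][:,0]
def ray(n,uv):
    k,D,e,r=K(n); x=cv2.undistortPoints(np.array(uv,float).reshape(-1,1,2),k,D)[:,0]
    return e,r.apply(np.c_[x,np.ones(len(x))])
def atz(n,uv,z):
    e,d=ray(n,uv); return e+d*((z-e[2])/d[:,2])[:,None]
def tri(a,b):
    """a: top pixel, b: side pixel -> point, gap"""
    e1,d1=ray("top",[a]);e2,d2=ray("side",[b]);d1=d1[0];d2=d2[0]
    t=np.linalg.lstsq(np.c_[d1,-d2],e2-e1,rcond=None)[0]
    p,q=e1+t[0]*d1,e2+t[1]*d2; return (p+q)/2,np.linalg.norm(p-q)
def snap(n,f,crop=None,s=1):
    im=get_image(n)["img"][:,:,::-1]
    if crop: im=im[crop[1]:crop[3],crop[0]:crop[2]]
    cv2.imwrite("pics/"+f,cv2.resize(im,None,fx=s,fy=s,interpolation=cv2.INTER_CUBIC))
E
python3 - <<'E'
import cv2
for n in("side","top"):
    im=cv2.imread(f"pics/{n}0.png");cv2.imwrite(f"pics/{n}0b.png",cv2.resize(im,(800,600),interpolation=cv2.INTER_CUBIC))
E
```

```text
(no output)
```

View pics/side0b.png

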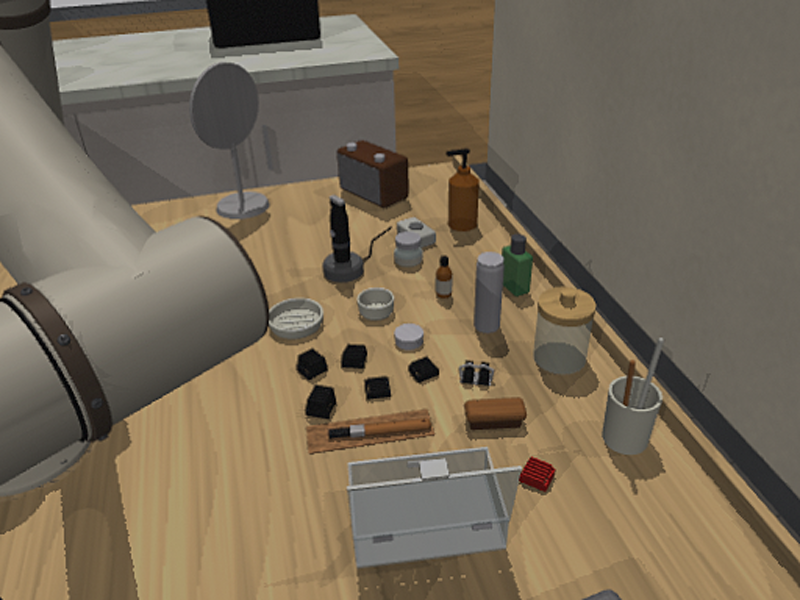

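View pics/top0b.png

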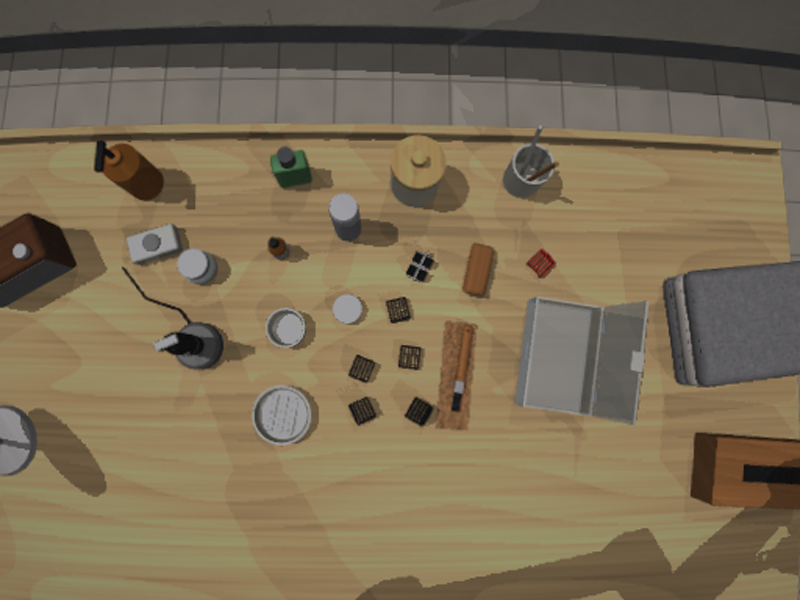

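Side view: five black guards around (312,364), (355,356), (377,388), (424,370), (320,402), with the brush, dish, pot, box and trimmer all in sight. The top view shows the same guards at (398,310), (410,357), (362,369), (362,411), (420,411), and the red decoy at (541,263). Next I'll zoom in.

```bash
python3 - <<'E'
import cv2
im=cv2.imread("pics/side0.png")[185:300,165:325];cv2.imwrite("pics/side0c.png",cv2.resize(im,None,fx=5,fy=5,interpolation=cv2.INTER_CUBIC))
im=cv2.imread("pics/top0.png")[170:290,155:315];cv2.imwrite("pics/top0c.png",cv2.resize(im,None,fx=5,fy=5,interpolation=cv2.INTER_CUBIC))
E
```

```text
(no output)
```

View pics/side0c.png

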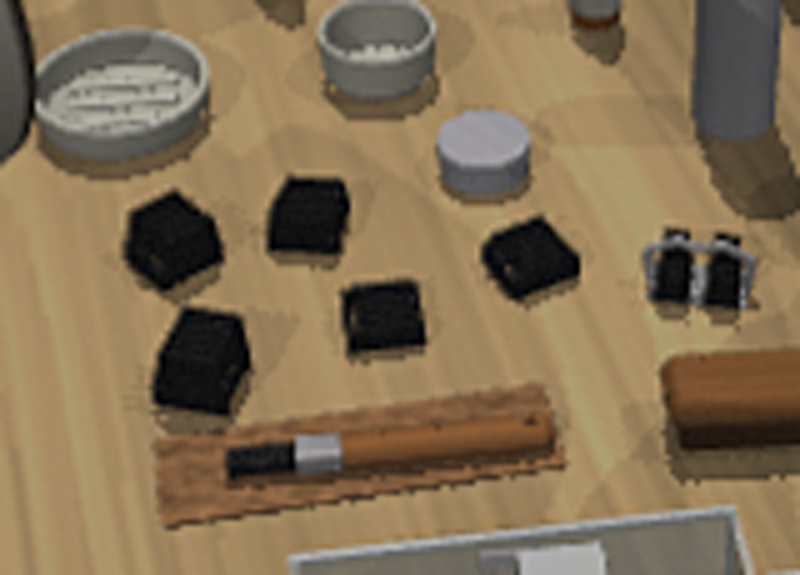

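View pics/top0c.png

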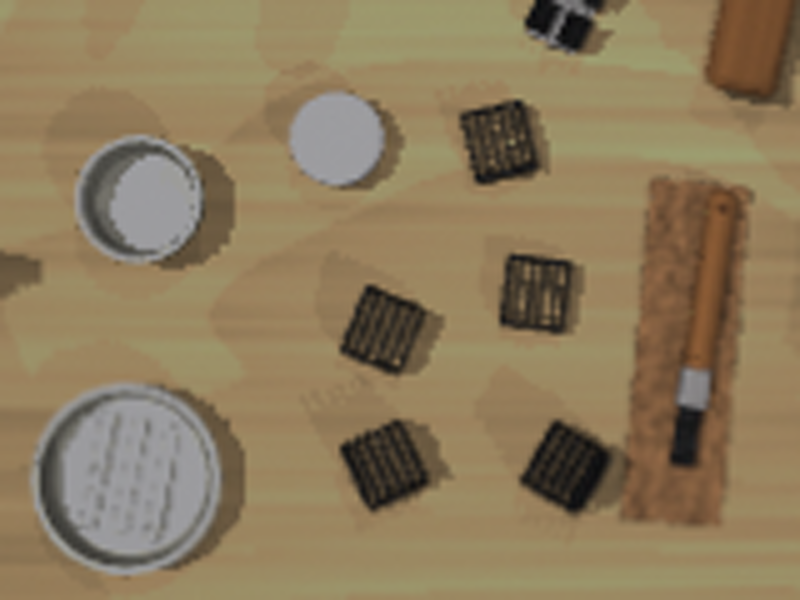

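Side crop (5x, offset 165,185): guards at (172,240), (308,215), (383,318), (530,258), (200,360). Top crop (5x, offset 155,170): guards at (500,142), (536,292), (384,330), (386,465), (566,466). I'll fit blocks to the silhouettes in both views, with height unknown.

```bash
cat > fitg.py <<'E'
from h import *
from scipy.optimize import least_squares,minimize
def hulls(im,n,zone):
    """dark blobs within zone (x0,y0,x1,y1) -> hulls upsampled"""
    g=im.max(axis=2).astype(np.uint8)
    m=np.zeros(g.shape,np.uint8);x0,y0,x1,y1=zone
    m[y0:y1,x0:x1]=(g[y0:y1,x0:x1]<45)
    m=cv2.morphologyEx(m,cv2.MORPH_CLOSE,np.ones((3,3)))
    nn,l,s,c=cv2.connectedComponentsWithStats(m)
    o=[]
    for i in range(1,nn):
        if s[i,4]>80:
            ys,xs=np.where(l==i);o.append((c[i],cv2.convexHull(np.c_[xs,ys].astype(np.float32))[:,0],s[i,4]))
    return o
def mask(pts,n,c,S=8,W=50):
    a=np.zeros((W*S,W*S),np.uint8)
    q=((pts-c)*S+W*S/2)
    cv2.fillConvexPoly(a,cv2.convexHull(q.astype(np.int32)),1);return a
def block(x,y,t,h,z0=0,L=40,W=36):
    c=np.array([[sx*L/2,sy*W/2] for sx in(-1,1) for sy in(-1,1)])
    r=np.array([[np.cos(t),-np.sin(t)],[np.sin(t),np.cos(t)]]);c=c@r.T+[x,y]
    return np.r_[np.c_[c,np.full(4,z0)],np.c_[c,np.full(4,z0+h)]]
E
python3 - <<'E'
from fitg import *
T=hulls(cv2.imread("pics/top0.png"),"top",(215,185,285,280)); S=hulls(cv2.imread("pics/side0.png"),"side",(185,215,285,272))
print([(c.round(1),a) for c,_,a in T]);print([(c.round(1),a) for c,_,a in S])
for c,hl,a in T:
    p=atz("top",[c],12)[0]; ps=proj("side",p)[0]
    s=min(S,key=lambda s:np.linalg.norm(s[0]-ps)); 
    hp=hl; m1=None
    def grow(h):
        # pixel-centre hull -> pixel-area hull
        return np.vstack([h+d for d in np.array([[-.5,-.5],[-.5,.5],[.5,-.5],[.5,.5]])])
    A=mask(grow(hl),"top",c);B=mask(grow(s[1]),"side",s[0])
    def cost(v,h=None,full=False):
        b=block(*v[:3],v[3] if h is None else h)
        a1=mask(proj("top",b),"t",c);b1=mask(proj("side",b),"s",s[0])
        i=lambda p,q:1-(p&q).sum()/(p|q).sum()
        return i(A,a1)+i(B,b1)
    best=[]
    for h in(15,18,24,30,36):
        bb=min((minimize(cost,[p[0],p[1],t],args=(h,),method="Nelder-Mead",options=dict(initial_simplex=[[p[0],p[1],t],[p[0]+5,p[1],t],[p[0],p[1]+5,t],[p[0],p[1],t+.3]])) for t in np.arange(-1.5,1.5,.5)),key=lambda r:r.fun)
        best.append((round(bb.fun,3),h,bb.x.round(2)))
    q=min(best,key=lambda b:b[0])
    f=minimize(cost,[*q[2],q[1]],method="Nelder-Mead")
    print("top",c.round(1),"side",s[0].round(1)); print([b[:2] for b in best]," best",q,"free",f.x.round(2),round(f.fun,3))
# others
def circ(pts,z):
    P=atz("top",[(155+u/5,170+v/5) for u,v in pts],z); print("c",P[:,:2].mean(0).round(1),"d",np.linalg.norm(P[0]-P[1]).round(1),np.linalg.norm(P[2]-P[3]).round(1))
circ([(35,478),(221,478),(128,383),(128,573)],24)
circ([(76,200),(204,200),(140,136),(140,264)],32)
for z in (0,3):
    print("strip",atz("top",[(155+u/5,170+v/5) for u,v in [(652,178),(750,187),(720,524),(622,520)]],3)[:,:2].round(1).tolist())
print("brush top pts tail,tip at z17/z12",atz("top",[(155+724/5,170+190/5)],17).round(1),atz("top",[(155+684/5,170+465/5)],12).round(1))
for a,b in (((724,190),(550,425)),((684,465),(229,465)),((694,370),(340,450))):
    print("tri",tri((155+a[0]/5,170+a[1]/5),(165+b[0]/5,185+b[1]/5)))
s=1.5625
print("box rim z60",atz("top",np.array([(533,297),(603,307),(588,413),(518,405)])/s,60)[:,:2].round(1).tolist())
print("lid edge side", [tri(np.array(a)/s,np.array(b)/s) for a,b in (((648,302),(522,468)),((634,424),(348,489)),((637,361),(433,468)))])
print("dock",atz("top",np.array([(172,345),(223,345),(200,322),(200,369)])/s,30)[:,:2].round(1).tolist())
E
```

```text
[(array([231.5, 262.7]), np.int32(173)), (array([267.9, 263. ]), np.int32(181))]
[(array([226.4, 227.9]), np.int32(201)), (array([198.9, 233. ]), np.int32(258)), (array([270.6, 236.3]), np.int32(199)), (array([241.3, 248.1]), np.int32(186)), (array([205.1, 257.2]), np.int32(303))]
top [231.5 262.7] side [198.9 233. ]
[(np.float64(0.314), 15), (np.float64(0.261), 18), (np.float64(0.184), 24), (np.float64(0.248), 30), (np.float64(0.343), 36)]  best (np.float64(0.184), 24, array([4.4563e+02, 4.3050e+01, 4.3000e-01])) free [4.458e+02 4.279e+01 4.300e-01 2.470e+01] 0.182
top [267.9 263. ] side [205.1 257.2]
[(np.float64(0.34), 15), (np.float64(0.293), 18), (np.float64(0.243), 24), (np.float64(0.222), 30), (np.float64(0.271), 36)]  best (np.float64(0.222), 30, array([446.26, -56.31,   1.14])) free [446.26 -56.31   1.14  30.  ] 0.222
c [437.5 179.7] d 100.7 101.9
c [587.3 174.6] d 69.5 69.4
strip [[603.0, -106.6], [598.1, -162.0], [410.8, -143.7], [413.3, -89.2]]
strip [[603.0, -106.6], [598.1, -162.0], [410.8, -143.7], [413.3, -89.2]]
brush top pts tail,tip at z17/z12 [[ 595.4 -145.    17. ]] [[ 444.2 -122.6   12. ]]
tri (array([ 596.80470445, -146.02516191,   11.97053006]), np.float64(2.1533806315752013))
tri (array([ 445.82262908, -123.32072261,    8.40273988]), np.float64(3.933358718564802))
tri (array([ 497.84045819, -129.1364738 ,    8.39541174]), np.float64(3.639625309468678))
box rim z60 [[640.9, -250.6], [624.4, -374.7], [442.6, -343.1], [457.4, -221.5]]
lid edge side [(array([ 622.23579366, -399.92321912,  177.64171506]), np.float64(4.290218991381504)), (array([ 436.25962498, -371.4452774 ,  176.05702141]), np.float64(2.0948182266279805)), (array([ 530.27506788, -375.65733853,  182.4799196 ]), np.float64(0.6589543802570814))]
dock [[556.4, 374.5], [557.3, 284.1], [597.0, 326.1], [515.4, 323.3]]
```

```bash
cat > run1.py <<'E'
from fitg import *
im=cv2.imread("pics/side0.png")
S=hulls(im,"side",(185,215,285,272))
TH={"A":[(460,115),(523,100),(541,170),(480,185)],"B":[(507,253),(573,258),(570,333),(501,328)],"C":[(370,284),(428,308),(400,375),(341,350)],"D":[(341,460),(402,419),(430,470),(375,512)],"E":[(560,418),(611,455),(575,513),(520,480)]}
def grow(h): return np.vstack([h+d for d in np.array([[-.5,-.5],[-.5,.5],[.5,-.5],[.5,.5]])])
for k,v in TH.items():
    hl=np.array([155,170])+(np.array(v)+.5)/5-.5; c=hl.mean(0)
    p=atz("top",[c],12)[0]; ps=proj("side",p)[0]
    s=min(S,key=lambda s:np.linalg.norm(s[0]-ps))
    A=mask(hl,"",c);B=mask(grow(s[1]),"",s[0])
    i=lambda p,q:1-(p&q).sum()/(p|q).sum()
    def parts(v,h=None):
        b=block(*v[:3],v[3] if h is None else h)
        # side-view offset nuisance is left out
        return i(A,mask(proj("top",b),"",c)),i(B,mask(proj("side",b),"",s[0]))
    cost=lambda v,h=None:sum(parts(v,h))
    best=[]
    for h in(15,18,24,30,36):
        bb=min((minimize(cost,[p[0],p[1],t],args=(h,),method="Nelder-Mead",options=dict(initial_simplex=[[p[0],p[1],t],[p[0]+5,p[1],t],[p[0],p[1]+5,t],[p[0],p[1],t+.3]])) for t in np.arange(-1.5,1.5,.5)),key=lambda r:r.fun)
        best.append((round(bb.fun,3),h,bb.x.round(2)))
    q=min(best,key=lambda b:b[0])
    f=minimize(cost,[*q[2],q[1]],method="Nelder-Mead")
    print(k,"side area",s[2],[(float(b[0]),b[1]) for b in best],q[2],"free",f.x.round(2),round(f.fun,3),np.round(parts(f.x),3))
E
python3 run1.py
```

```text
A side area 199 [(0.133, 15), (0.201, 18), (0.333, 24), (0.442, 30), (0.536, 36)] [ 6.2324e+02 -2.1110e+01  2.6000e-01] free [ 6.2311e+02 -2.0870e+01  2.7000e-01  1.4480e+01] 0.134 [0.043 0.091]
B side area 186 [(0.19, 15), (0.235, 18), (0.318, 24), (0.387, 30), (0.452, 36)] [ 5.3978e+02 -4.1270e+01 -9.0000e-02] free [ 5.4005e+02 -4.1700e+01 -1.0000e-01  1.1690e+01] 0.156 [0.075 0.082]
C side area 201 [(0.189, 15), (0.172, 18), (0.204, 24), (0.311, 30), (0.401, 36)] [ 5.1971e+02  4.3230e+01 -4.0000e-01] free [ 5.1975e+02  4.3380e+01 -3.9000e-01  1.9250e+01] 0.16 [0.047 0.112]
D side area 258 [(0.395, 15), (0.352, 18), (0.283, 24), (0.316, 30), (0.425, 36)] [445.93  41.48  -1.06] free [446.14  41.28  -1.06  25.38] 0.273 [0.189 0.083]
E side area 303 [(0.362, 15), (0.329, 18), (0.296, 24), (0.293, 30), (0.349, 36)] [446.14 -56.23  -0.48] free [445.82 -56.51  -0.48  29.5 ] 0.293 [0.156 0.137]
```

```bash
python3 - <<'E'
im=__import__("cv2").imread("pics/side0.png").max(axis=2)
for x in (227,205,241): print(x,im[215:275,x].tolist())
E
for t in 60 75; do sed -i "s/<[0-9]*)\$/<$t)/" fitg.py; echo $t; python3 run1.py; done
python3 - <<'E'
from fitg import *
im=cv2.imread("pics/side0.png")[205:275,180:290]
im=cv2.resize(im,None,fx=7,fy=7,interpolation=cv2.INTER_CUBIC)
H=cv2.convexHull
for p,h in (((623.2,-21.1,.26),18),((540,-41.3,-.1),15),((519.7,43.3,-.4),24),((446,42.5,.43),30),((446,-56.3,1.1),36)):
    b=(proj("side",block(*p,h))-[180,205]+.5)*7-.5
    b=b.astype(int)
    for i,j in((0,1),(1,3),(3,2),(2,0)):
        cv2.line(im,b[i],b[j],(0,0,255),1);cv2.line(im,b[i+4],b[j+4],(0,255,0),1);cv2.line(im,b[i],b[i+4],(255,255,0),1)
cv2.imwrite("pics/ov.png",im)
E
```

```text
227 [159, 159, 159, 161, 170, 103, 16, 17, 20, 20, 24, 25, 20, 22, 21, 15, 16, 16, 18, 14, 39, 93, 99, 107, 155, 169, 170, 173, 173, 173, 173, 172, 172, 172, 172, 171, 173, 172, 172, 172, 171, 170, 170, 170, 169, 170, 169, 170, 169, 170, 170, 169, 172, 144, 135, 136, 110, 134, 144, 146]
205 [165, 163, 161, 160, 158, 157, 156, 155, 156, 159, 167, 154, 91, 23, 19, 20, 16, 18, 17, 18, 17, 15, 13, 12, 90, 108, 102, 95, 142, 168, 178, 109, 24, 20, 18, 23, 18, 26, 19, 27, 23, 25, 22, 17, 17, 17, 18, 19, 19, 19, 16, 14, 52, 94, 105, 103, 113, 133, 135, 114]
241 [168, 170, 167, 159, 155, 154, 153, 156, 159, 159, 160, 159, 158, 158, 161, 160, 161, 163, 165, 165, 164, 164, 163, 164, 167, 178, 106, 16, 24, 25, 20, 26, 22, 23, 26, 23, 21, 17, 19, 20, 95, 99, 154, 168, 167, 170, 172, 173, 174, 174, 175, 152, 138, 137, 138, 114, 102, 133, 138, 126]
60
A side area 205 [(0.14, 15), (0.199, 18), (0.329, 24), (0.439, 30), (0.529, 36)] [ 6.2318e+02 -2.0610e+01  2.6000e-01] free [ 6.2317e+02 -2.0620e+01  2.6000e-01  1.5050e+01] 0.14 [0.041 0.099]
B side area 196 [(0.151, 15), (0.198, 18), (0.283, 24), (
[... 853 characters left out ...]
e area 203 [(0.133, 15), (0.178, 18), (0.259, 24), (0.332, 30), (0.398, 36)] [ 5.3969e+02 -4.1440e+01 -9.0000e-02] free [ 5.3964e+02 -4.1330e+01 -9.0000e-02  1.4190e+01] 0.134 [0.059 0.075]
C side area 216 [(0.204, 15), (0.174, 18), (0.149, 24), (0.25, 30), (0.342, 36)] [ 5.1967e+02  4.2570e+01 -3.8000e-01] free [ 5.1965e+02  4.2410e+01 -3.9000e-01  2.3690e+01] 0.147 [0.064 0.083]
D side area 275 [(0.438, 15), (0.4, 18), (0.326, 24), (0.302, 30), (0.396, 36)] [446.04  39.7   -1.07] free [446.14  40.6   -1.08  28.34] 0.291 [0.198 0.093]
E side area 324 [(0.378, 15), (0.346, 18), (0.298, 24), (0.291, 30), (0.314, 36)] [445.21 -57.96  -0.52] free [445.42 -57.8   -0.51  30.85] 0.29 [0.163 0.128]
```

View pics/ov.png

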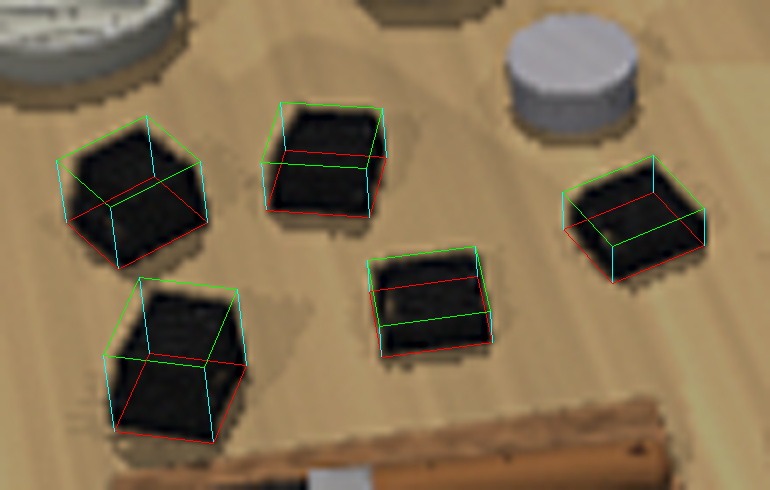

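Overlay: boxes with heights 15 (B), 18 (A), 24 (C), 30 (D) and 36 (E) match the silhouettes apart from a 1 px calibration shift. All five guards are present, so height order makes C, at top crop (384,330), the 12 mm one. Next I'll refine the positions and plan the brush grasp.

```bash
cat >> h.py <<'E'
def down(yaw):
    """tool down, tool x along world yaw (deg)"""
    a=np.radians(yaw);return R.from_matrix(np.array([[np.cos(a),np.sin(a),0],[np.sin(a),-np.cos(a),0],[0,0,-1.]]))
def plan(*wps,start=None):
    """wps: (pos mm, R): rotvec deg first, then shift in cm in the turned frame"""
    s=arm.read_state(); p,r=(np.array(s["position"]),R.from_quat(s["ee_rot"])) if start is None else start
    for q,t in wps:
        rv=np.degrees((r.inv()*t).as_rotvec()); d=t.inv().apply(np.array(q)-p)/10
        print("rot",rv.round(1),"rows",int(np.ceil(np.linalg.norm(rv)/8)),"shift",d.round(2),"rows",int(np.ceil(np.linalg.norm(d)/4))); p,r=np.array(q),t
def tc(u,v): return ((155+(u+.5)/5-.5),(170+(v+.5)/5-.5))
def sc(u,v): return ((165+(u+.5)/5-.5),(185+(v+.5)/5-.5))
def t8(u,v): return ((u+.5)/1.5625-.5,(v+.5)/1.5625-.5)
E
python3 - <<'E'
from h import *
tail=atz("top",[tc(724,188)],13)[0];tip=atz("top",[tc(684,466)],8)[0]
print("tail",tail,"tip",tip,np.linalg.norm(tail-tip))
u=(tip-tail)[:2];u/=np.linalg.norm(u);yaw=np.degrees(np.arctan2(u[1],u[0]));g=tip[:2]-90*u
print("dir",u,yaw,"grasp",g)
print("strip",atz("top",[tc(*p) for p in [(652,178),(750,187),(720,524),(622,520)]],3)[:,:2].mean(0))
print("dish",atz("top",[tc(128,478)],24)[0],"pot",atz("top",[tc(140,200)],32)[0])
for a,b,n in (((128,478),(124,80),"dish"),((140,200),(377,35),"pot"),((724,190),(550,425),"tail"),((684,465),(229,465),"tip")): print(n,tri(tc(*a),sc(*b)))
print("box",atz("top",[t8(*p) for p in[(533,297),(603,307),(588,413),(518,405)]],60)[:,:2].mean(0))
print("dock",atz("top",[t8(198,345)],30)[0],"blade",tri(t8(168,341),t8(338,200)))
for k,(h,v) in {"A":(18,[(460,115),(523,100),(541,170),(480,185)]),"B":(15,[(507,253),(573,258),(570,333),(501,328)]),"C":(24,[(370,284),(428,308),(400,375),(341,350)]),"D":(30,[(341,460),(402,419),(430,470),(375,512)]),"E":(36,[(560,418),(611,455),(575,513),(520,480)])}.items():
    P=atz("top",[tc(*p) for p in v],h)[:,:2]; e=np.roll(P,-1,0)-P
    print(k,P.mean(0).round(1),np.linalg.norm(e,axis=1).round(1),np.degrees(np.arctan2(e[:,1],e[:,0])).round(0))
plan((np.r_[g,80],down(yaw)),(np.r_[g,5],down(yaw)))
E
```

```text
tail [ 597.89873952 -144.53440503   13.        ] tip [ 444.39209698 -121.98289265    8.        ] 155.23485437756972
dir [-0.98938046  0.14534893] 171.64251475774316 grasp [ 533.43633816 -135.064296  ]
strip [ 507.43043043 -124.26203324]
dish [438.52811981 180.73925189  24.        ] pot [588.32315981 175.63864948  32.        ]
dish (array([440.31759396, 180.74223271,  22.22010653]), np.float64(3.9186596048164883))
pot (array([589.77431591, 176.63797257,  25.12049188]), np.float64(2.035907996987176))
tail (array([ 597.0855447 , -144.71325564,   12.11846409]), np.float64(0.4843913710152252))
tip (array([ 446.03368772, -122.07039569,    8.49661563]), np.float64(2.124329979864506))
box [ 541.83027506 -296.99765728]
dock [557.36574547 328.72206234  30.        ] blade (array([559.52927599, 331.06709711, 163.45598829]), np.float64(2.033813649909154))
A [622.2 -20.2] [35.9 40.1 34.7 40.3] [ -76. -166.  104.   16.]
B [539.5 -40.7] [36.5 41.2 38.  41.2] [-94. 178.  86.  -4.]
C [519.4  42.8] [34.1 39.2 34.7 39. ] [-112.  158.   67.  -23.]
D [446.7  40.9] [39.3 31.1 36.9 33.2] [ -56. -151.  127.   34.]
E [446.6 -55.1] [33.7 36.3 34.2 39.3] [-126.  148.   59.  -33.]
rot [ 0.1 -0.  25.1] rows 4 shift [-28.27  50.95  15.03] rows 16
rot [0. 0. 0.] rows 0 shift [0.  0.  7.5] rows 2
```

>>> drive_tool(
  deltas=[
    [[0, 0, 0], [0, 0, 6.3]],
    [[0, 0, 0], [0, 0, 6.3]],
    [[0, 0, 0], [0, 0, 6.3]],
    [[0, 0, 0], [0, 0, 6.2]],
    [[-2, 3.64, 0], [0, 0, 0]],
    [[-2, 3.64, 0], [0, 0, 0]],
    [[-2, 3.64, 0], [0, 0, 0]],
    [[-2, 3.64, 0], [0, 0, 0]],
    [[-2, 3.64, 0], [0, 0, 0]],
    [[-2, 3.64, 0], [0, 0, 0]],
    [[-2, 3.64, 0], [0, 0, 0]],
    [[-2, 3.64, 0], [0, 0, 0]],
  ],
  claw=4,
)

```text
clock: 1.3
position: [381.1, -332.1, 231.1]
ee_rot: [0.073, 0.997, 0.0, -0.0]
contact_force: [1.2, 0.1, 0.8]
gripper_width: 40.1
grasp_force: 0.0
```

>>> drive_tool(
  deltas=[
    [[-2, 3.64, 0], [0, 0, 0]],
    [[-2, 3.64, 0], [0, 0, 0]],
    [[-2, 3.64, 0], [0, 0, 0]],
    [[-2, 3.64, 0], [0, 0, 0]],
    [[-2, 3.64, 0], [0, 0, 0]],
    [[-2, 3.64, 0], [0, 0, 0]],
    [[0, 0, 3], [0, 0, 0]],
    [[0, 0, 3], [0, 0, 0]],
    [[0, 0, 3], [0, 0, 0]],
    [[0, 0, 3], [0, 0, 0]],
    [[0, 0, 2], [0, 0, 0]],
    [[0, 0, 0], [0, 0, 0]],
  ],
)

```text
clock: 2.5
position: [528.5, -135.1, 88.0]
ee_rot: [0.073, 0.997, -0.0, -0.004]
contact_force: [-0.4, -0.2, -0.3]
gripper_width: 39.9
grasp_force: 0.0
```

```bash
python3 - <<'E'
from h import *
u=np.array([-.98938,.14535]);g=np.array([533.4,-135.1])
plan((np.r_[g,40],down(171.6)),(np.r_[g,5],down(171.6)))
print(arm.read_state()["position"],arm.read_state()["joints"].round(2))
snap("top","a.png",(215,190,335,280),5)
E
```

```text
rot [-0.  -0.5 -0. ] rows 1 shift [-0.49  0.07  4.8 ] rows 2
rot [0. 0. 0.] rows 0 shift [0.  0.  3.5] rows 1
[ 528.47212578 -135.07838816   87.9765465 ] [ 0.05  0.4  -0.37 -0.   -0.81 -1.76]
```

View pics/a.png

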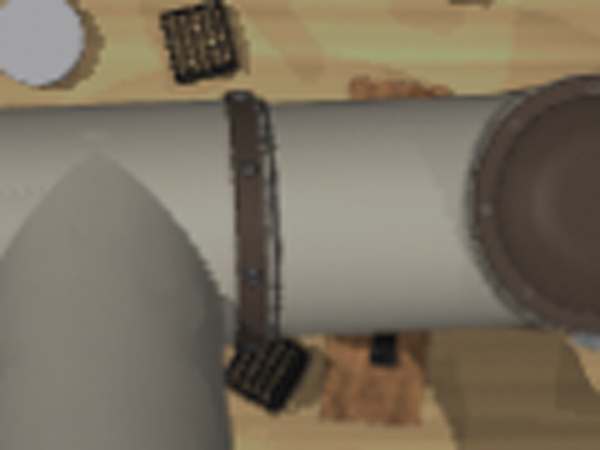

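The arm hides the top view apart from the bristles at crop (385,348), which haven't moved. I'll descend and grip.

>>> drive_tool(
  deltas=[
    [[-0.5, 0, 2], [0, -0.4, 0]],
    [[0, 0, 2], [0, 0, 0]],
    [[0, 0, 2], [0, 0, 0]],
    [[0, 0, 1.2], [0, 0, 0]],
    [[0, 0, 1.0], [0, 0, 0]],
    [[0, 0, 0], [0, 0, 0]],
  ],
)

```text
clock: 3.15
position: [536.3, -136.0, 8.9]
ee_rot: [0.073, 0.997, -0.0, 0.003]
contact_force: [-0.0, 0.2, 0.6]
gripper_width: 40.0
grasp_force: 0.0
```

>>> drive_tool(
  deltas=[
    [[0, 0, 0], [0, 0, 0]],
    [[0, 0, 0], [0, 0, 0]],
    [[0, 0, 0], [0, 0, 0]],
    [[0, 0, 0], [0, 0, 0]],
    [[0, 0, 0], [0, 0, 0]],
    [[0, 0, 0], [0, 0, 0]],
  ],
  claw=1.2,
)

```text
clock: 3.75
position: [537.4, -136.0, 10.5]
ee_rot: [0.073, 0.997, -0.0, 0.005]
contact_force: [-1.3, -0.4, 6.1]
gripper_width: 15.7
grasp_force: 59.6
```

>>> drive_tool(
  deltas=[
    [[0, 0, -1], [0, 0, 0]],
    [[0, 0, -3], [0, 0, 0]],
    [[0, 0, -4], [0, 0, 0]],
    [[0, 0, -4], [0, 0, 0]],
    [[0, 0, -4], [0, 0, 0]],
    [[0, 0, -4], [0, 0, 0]],
    [[0, 0, 0], [0, 0, 0]],
  ],
)

```text
clock: 4.45
position: [538.2, -136.2, 216.4]
ee_rot: [0.073, 0.997, -0.0, 0.01]
contact_force: [0.8, 0.6, -0.6]
gripper_width: 15.9
grasp_force: 58.9
```

```bash
python3 - <<'E'
from h import *
s=arm.read_state();print(s["position"],s["ee_rot"],s["gripper_width"],s["grasp_force"])
r=R.from_quat(s["ee_rot"]);pe=s["position"]+r.apply([90,0,-10]);print("expected tip",pe,proj("side",pe),proj("top",pe))
u,v=proj("side",pe)[0].astype(int);snap("side","b.png",(u-60,v-50,u+80,v+50),5);print(u-60,v-50)
P=np.array([588,175.6]); out=P/np.linalg.norm(P)
E
```

```text
[ 538.2483335  -136.23137832  216.36967378] [ 7.25577740e-02  9.97311995e-01 -4.31483038e-04  1.01964565e-02] 15.86025376661845 58.875635862350464
expected tip [ 449.01192637 -123.18347424  224.53152665] [[202.16538205 203.3487183 ]] [[305.28574727 268.81952   ]]
142 153
```

View pics/b.png

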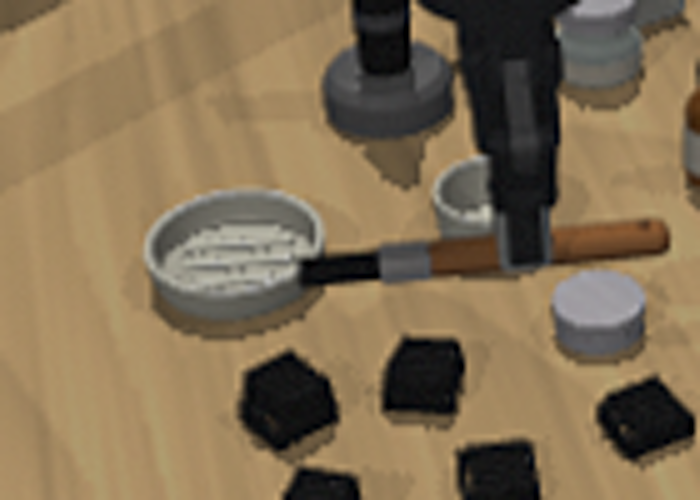

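The brush is held level, with its tip at side pixel (202,207), so it sits about level with the TCP. Now the dip poses.

```bash
python3 - <<'E'
from h import *
Rt=down(203)*R.from_euler("y",-45,degrees=True)
off=Rt.apply([91.5,0,0]);d=np.array([np.cos(np.radians(203)),np.sin(np.radians(203))])
pot=np.array([588.5,176])+8*d; bl=np.array([558,329.5]);print(off)
w=lambda xy,z:(np.r_[xy,z]-off,Rt)
s=arm.read_state();p=s["position"]
plan((p,Rt),w(pot,90),w(pot,11),w(pot,90),w(pot,215),w(bl,215),w(bl,185))
for n in [pot]: print(w(pot,90)[0],w(pot,11)[0],w(bl,185)[0])
E
```

```text
[-59.556913   -25.2804097  -64.70027048]
rot [-12.4 -43.  -29.6] rows 7 shift [0. 0. 0.] rows 0
rot [0. 0. 0.] rows 0 shift [-11.9   26.66  20.13] rows 9
rot [0. 0. 0.] rows 0 shift [5.59 0.   5.59] rows 2
rot [0. 0. 0.] rows 0 shift [-5.59  0.   -5.59] rows 2
rot [0. 0. 0.] rows 0 shift [-8.84  0.   -8.84] rows 4
rot [0. 0. 0.] rows 0 shift [-2.82 15.32  2.82] rows 4
rot [0. 0. 0.] rows 0 shift [2.12 0.   2.12] rows 1
[640.69287417 198.15456067 154.70027048] [640.69287417 198.15456067  75.70027048] [617.556913   354.7804097  249.70027048]
```

```bash
python3 - <<'E'
from h import *
print("bottle base",atz("side",[t8(443,297)],0),"cap",tri(t8(273,241),t8(444,259)))
print("can base",atz("side",[t8(487,330)],0),"top",tri(t8(344,203),t8(489,258)))
print("jar",tri(t8(197,262),t8(407,240)),"trim top",tri(t8(168,341),t8(338,200)))
print("tin",atz("top",[tc(337,139)],21))
E
```

```text
bottle base [[726.20466784 181.26290317   0.        ]] cap (array([730.9679621 , 192.42814538,  79.14221091]), np.float64(0.2803299382339329))
can base [[769.51985902  57.09895507   0.        ]] top (array([774.44739876,  70.37346903, 145.21396491]), np.float64(6.319194502412703))
jar (array([697.92056685, 329.33641299,  51.81656156]), np.float64(3.549584960825849)) trim top (array([559.52927599, 331.06709711, 163.45598829]), np.float64(2.033813649909154))
tin [[623.23777015  70.00806507  21.        ]]
```

>>> drive_tool(
  deltas=[
    [[0, 0, 0], [-1.77, -6.14, -4.23]],
    [[0, 0, 0], [-1.77, -6.14, -4.23]],
    [[0, 0, 0], [-1.77, -6.14, -4.23]],
    [[0, 0, 0], [-1.77, -6.14, -4.23]],
    [[0, 0, 0], [-1.77, -6.14, -4.23]],
    [[0, 0, 0], [-1.77, -6.14, -4.23]],
    [[0, 0, 0], [-1.77, -6.14, -4.23]],
    [[0, 0, 0], [0, 0, 0]],
  ],
)

```text
clock: 5.3
position: [530.5, -136.9, 204.5]
ee_rot: [-0.152, 0.93, 0.074, 0.325]
contact_force: [-0.6, -0.5, 0.5]
gripper_width: 16.3
grasp_force: 58.9
```

>>> drive_tool(
  deltas=[
    [[-1.32, 2.96, 2.24], [0, 0, 0]],
    [[-1.32, 2.96, 2.24], [0, 0, 0]],
    [[-1.32, 2.96, 2.24], [0, 0, 0]],
    [[-1.32, 2.96, 2.24], [0, 0, 0]],
    [[-1.32, 2.96, 2.24], [0, 0, 0]],
    [[-1.32, 2.96, 2.24], [0, 0, 0]],
    [[-1.32, 2.96, 2.24], [0, 0, 0]],
    [[-1.32, 2.96, 2.24], [0, 0, 0]],
    [[-1.32, 2.96, 2.24], [0, 0, 0]],
    [[0, 0, 0], [0, 0, 0]],
    [[0, 0, 0], [0, 0, 0]],
  ],
)

```text
clock: 6.4
position: [658.9, 168.9, 147.4]
ee_rot: [-0.169, 0.931, 0.107, 0.306]
contact_force: [-0.2, -1.2, -1.3]
gripper_width: 15.6
grasp_force: 59.0
```

```bash
python3 - <<'E'
from h import *
Rt=down(203)*R.from_euler("y",-45,degrees=True)
off=Rt.apply([91.5,0,0]);d=np.array([np.cos(np.radians(203)),np.sin(np.radians(203))])
pot=np.array([588.5,176])+8*d
s=arm.read_state();r=R.from_quat(s["ee_rot"]);print(s["position"],s["joints"].round(2),s["grasp_force"])
t=s["position"]+r.apply([91.5,0,0]);print("tip",t,proj("side",t),proj("top",t))
plan((np.r_[pot,11]-off,Rt))
a=cv2.resize(get_image("side")["img"][130:230,180:280,::-1],None,fx=4,fy=4);b=cv2.resize(get_image("top")["img"][160:260,130:230,::-1],None,fx=4,fy=4)
cv2.imwrite("pics/c.png",np.hstack([a,b]))
E
```

```text
[658.86328536 168.9380917  147.38424995] [ 0.47  0.35 -0.41 -0.18 -0.16 -1.52] 59.0083247423172
tip [589.69859939 146.11557064  91.99807165] [[241.0095678  177.92761235]] [[190.21826721 207.57236539]]
rot [ 3.8 -7.5 -4. ] rows 2 shift [5.44 3.4  4.69] rows 2
```

View pics/c.png

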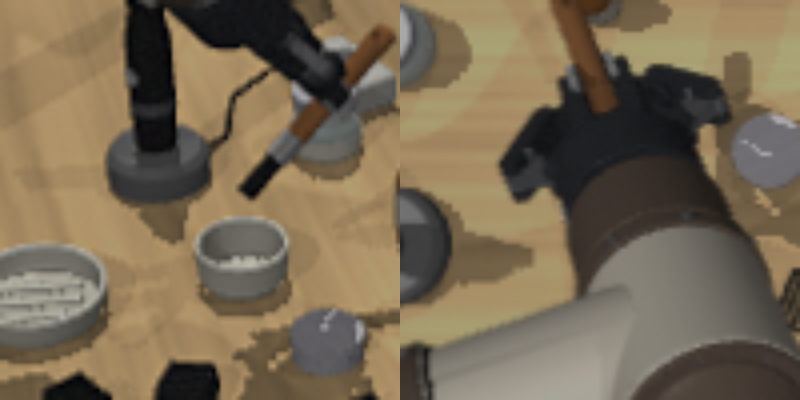

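The arm stopped short: joint 5 is on its limit (-0.16), and the tilt only reached about 37°. The picture shows the brush tip at crop (245,190), clear above the pot. I'll turn the brush around so the tip points outward, which gives joint 5 plenty of range.

```bash
python3 - <<'E'
from h import *
Rt=down(23)*R.from_euler("y",-45,degrees=True)
off=Rt.apply([91.5,0,0]);d=np.array([np.cos(np.radians(23)),np.sin(np.radians(23))])
pot=np.array([588.5,176])+8*d; bl=np.array([558,329.5])
q=np.array([580,150,235.])
w=lambda xy,z:(np.r_[xy,z]-off,Rt)
plan((q,down(203)))
print("then az -180");plan((q,Rt),w(pot,90),w(pot,11),start=(q,down(23)))
E
```

```text
rot [ 5.1 37.5 -2.4] rows 5 shift [ 7.94  1.47 -8.68] rows 3
then az -180
rot [  0. -45.   0.] rows 6 shift [0. 0. 0.] rows 0
rot [0. 0. 0.] rows 0 shift [ 2.94 -2.06  8.42] rows 3
rot [0. 0. 0.] rows 0 shift [5.59 0.   5.59] rows 2
```

>>> drive_tool(
  deltas=[
    [[0, 0, -1], [1.0, 7.5, -0.5]],
    [[0, 0, -1], [1.0, 7.5, -0.5]],
    [[0, 0, -1], [1.0, 7.5, -0.5]],
    [[0, 0, -1], [1.0, 7.5, -0.5]],
    [[0, 0, -1], [1.1, 7.5, -0.4]],
    [[2, 0.4, -1.5], [0, 0, 0]],
    [[2, 0.4, -1.5], [0, 0, 0]],
    [[2, 0.3, -1.5], [0, 0, 0]],
    [[2, 0.4, -1.5], [0, 0, 0]],
    [[0, 0, 0], [0, 0, 0]],
  ],
)

```text
clock: 7.5
position: [562.5, 139.4, 257.3]
ee_rot: [-0.199, 0.98, 0.0, 0.004]
contact_force: [0.3, 0.1, 0.0]
gripper_width: 16.0
grasp_force: 59.0
```

>>> drive_tool(
  deltas=[
    [[0, 0, 0], [0, 0, -8]],
    [[0, 0, 0], [0, 0, -8]],
    [[0, 0, 0], [0, 0, -8]],
    [[0, 0, 0], [0, 0, -8]],
    [[0, 0, 0], [0, 0, -8]],
    [[0, 0, 0], [0, 0, -8]],
    [[0, 0, 0], [0, 0, -8]],
    [[0, 0, 0], [0, 0, -8]],
    [[0, 0, 0], [0, 0, -8]],
    [[0, 0, 0], [0, 0, -8]],
    [[0, 0, 0], [0, 0, -8]],
  ],
)

```text
clock: 8.6
position: [563.5, 139.8, 253.3]
ee_rot: [0.825, -0.564, 0.001, -0.001]
contact_force: [0.8, 0.8, 0.5]
gripper_width: 16.1
grasp_force: 59.0
```

>>> drive_tool(
  deltas=[
    [[0, 0, 0], [0, 0, -8]],
    [[0, 0, 0], [0, 0, -8]],
    [[0, 0, 0], [0, 0, -8]],
    [[0, 0, 0], [0, 0, -8]],
    [[0, 0, 0], [0, 0, -8]],
    [[0, 0, 0], [0, 0, -8]],
    [[0, 0, 0], [0, 0, -8]],
    [[0, 0, 0], [0, 0, -8]],
    [[0, 0, 0], [0, 0, -8]],
    [[0, 0, 0], [0, 0, -8]],
    [[0, 0, 0], [0, 0, -8]],
    [[0, 0, 0], [0, 0, -4]],
  ],
)

```text
clock: 9.8
position: [563.5, 139.9, 253.3]
ee_rot: [0.98, 0.201, 0.001, 0.0]
contact_force: [-0.4, -0.1, -0.6]
gripper_width: 15.9
grasp_force: 59.0
```

>>> drive_tool(
  deltas=[
    [[0, 0, 0], [0, -7.5, 0]],
    [[0, 0, 0], [0, -7.5, 0]],
    [[0, 0, 0], [0, -7.5, 0]],
    [[0, 0, 0], [0, -7.5, 0]],
    [[0, 0, 0], [0, -7.5, 0]],
    [[0, 0, 0], [0, -7.5, 0]],
    [[0, 0, 0], [0, 0, 0]],
  ],
)

```text
clock: 10.5
position: [564.1, 140.7, 246.9]
ee_rot: [0.904, 0.183, -0.379, 0.077]
contact_force: [0.4, -0.2, -2.6]
gripper_width: 15.5
grasp_force: 59.0
```

```bash
python3 - <<'E'
from h import *
Rt=down(23)*R.from_euler("y",-45,degrees=True)
off=Rt.apply([91.5,0,0]);d=np.array([np.cos(np.radians(23)),np.sin(np.radians(23))])
pot=np.array([588.5,176])+8*d
w=lambda xy,z:(np.r_[xy,z]-off,Rt)
s=arm.read_state();print(s["joints"].round(2),s["position"])
plan(w(pot,90),w(pot,11))
E
```

```text
[ 0.49  0.72  0.44 -0.07 -2.08  1.47] [564.11108346 140.72893338 246.90378197]
rot [-0.   0.5 -0.1] rows 1 shift [ 5.07 -2.29  7.97] rows 3
rot [0. 0. 0.] rows 0 shift [5.59 0.   5.59] rows 2
```

>>> drive_tool(
  deltas=[
    [[1.7, -0.8, 2.7], [0, 0, 0]],
    [[1.7, -0.8, 2.7], [0, 0, 0]],
    [[1.7, -0.7, 2.6], [0, 0, 0]],
    [[0, 0, 0], [0, 0.3, 0]],
    [[0, 0, 0], [0, 0, 0]],
    [[0, 0, 0], [0, 0, 0]],
  ],
)

```text
clock: 11.1
position: [537.1, 153.6, 163.6]
ee_rot: [0.908, 0.185, -0.369, 0.076]
contact_force: [0.4, 0.2, -0.1]
gripper_width: 15.5
grasp_force: 59.0
```

```bash
python3 - <<'E'
from h import *
Rt=down(23)*R.from_euler("y",-45,degrees=True)
off=Rt.apply([91.5,0,0]);d=np.array([np.cos(np.radians(23)),np.sin(np.radians(23))])
pot=np.array([588.5,176])+8*d
s=arm.read_state();r=R.from_quat(s["ee_rot"]);print(s["position"],s["joints"].round(2))
t=s["position"]+r.apply([91.5,0,0]);print("tip",t,"side",proj("side",t),"crop",(proj("side",t)-[160,120])*5)
plan((np.r_[pot,11]-off,Rt))
snap("side","d.png",(160,120,300,230),5)
E
```

```text
[537.14335693 153.62077189 163.60539554] [ 0.52  0.73  0.27 -0.09 -1.87  1.46]
tip [597.47814357 179.21629393  99.75531509] side [[240.80768869 169.12776363]] crop [[404.03844345 245.63881816]]
rot [ 0.1 -0.7 -0. ] rows 1 shift [ 6.17 -0.05  6.26] rows 3
```

View pics/d.png

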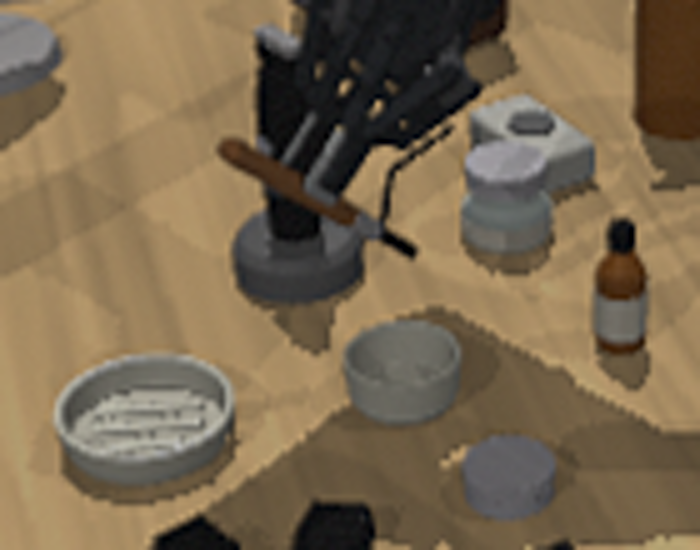

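The tip is at crop (413,254), 2 px from the prediction and above the pot mouth at (402,350). Dipping.

>>> drive_tool(
  deltas=[
    [[1.5, 0, 1.55], [0, 0, 0]],
    [[1.5, 0, 1.55], [0, 0, 0]],
    [[1.5, 0, 1.55], [0, 0, 0]],
    [[1.4, 0, 1.5], [0, 0, 0]],
    [[0, 0, 0], [0, 0, 0]],
    [[0, 0, 0], [0, 0, 0]],
    [[0, 0, 0], [0, 0, 0]],
  ],
)

```text
clock: 11.85
position: [535.9, 153.5, 77.8]
ee_rot: [0.907, 0.185, -0.37, 0.076]
contact_force: [0.3, 0.1, 0.9]
gripper_width: 15.9
grasp_force: 59.0
```

```bash
python3 - <<'E'
from h import *
s=arm.read_state();r=R.from_quat(s["ee_rot"])
print("tip",s["position"]+r.apply([94,0,0]),s["contact_force"])
a=(get_image("side")["img"][150:230,190:290,::-1]);cv2.imwrite("pics/e.png",cv2.resize(a,None,fx=6,fy=6,interpolation=cv2.INTER_CUBIC))
E
```

```text
tip [597.78780624 179.84720166  12.03529451] [0.27032034 0.09896211 0.87580229]
```

View pics/e.png

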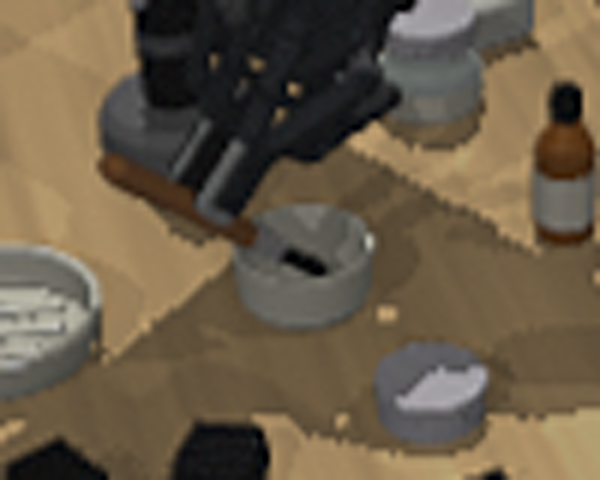

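The bristles are inside the pot at (302,262), touching no wall. I'll go 2 mm deeper, then lift.

>>> drive_tool(
  deltas=[
    [[0.18, 0, 0.18], [0, 0, 0]],
    [[0, 0, 0], [0, 0, 0]],
    [[0, 0, 0], [0, 0, 0]],
    [[0, 0, 0], [0, 0, 0]],
    [[0, 0, 0], [0, 0, 0]],
  ],
)

```text
clock: 12.4
position: [534.8, 153.3, 73.5]
ee_rot: [0.907, 0.185, -0.372, 0.076]
contact_force: [0.4, -0.5, 0.2]
gripper_width: 15.6
grasp_force: 59.0
```

>>> drive_tool(
  deltas=[
    [[-1.5, 0, -1.5], [0, 0, 0]],
    [[-2, 0, -2], [0, 0, 0]],
    [[-2, 0, -2], [0, 0, 0]],
    [[-2, 0, -2], [0, 0, 0]],
    [[-2, 0, -2], [0, 0, 0]],
    [[-2, 0, -2], [0, 0, 0]],
    [[-2, 0, -2], [0, 0, 0]],
    [[0, 0, 0], [0, 0, 0]],
    [[0, 0, 0], [0, 0, 0]],
  ],
)

```text
clock: 13.3
position: [533.4, 153.0, 264.8]
ee_rot: [0.907, 0.185, -0.371, 0.075]
contact_force: [0.1, 0.3, -1.3]
gripper_width: 15.7
grasp_force: 59.0
```

```bash
python3 - <<'E'
from h import *
Rt=down(23)*R.from_euler("y",-45,degrees=True)
s=arm.read_state();r=R.from_quat(s["ee_rot"])
off=Rt.apply([94,0,0]); bl=np.array([558,329.5])
print("tip",s["position"]+r.apply([94,0,0]),s["joints"].round(2))
plan((np.r_[bl,205]-off,Rt))
E
```

```text
tip [595.13563488 179.23206587 198.9806808 ] [ 0.52  0.66  0.38 -0.1  -2.06  1.44]
rot [ 0.  -0.5  0. ] rows 1 shift [  1.31 -15.29  -2.25] rows 4
```

>>> drive_tool(
  deltas=[
    [[0.3, -3.1, -0.6], [0, -0.4, 0]],
    [[0.3, -3.1, -0.6], [0, 0, 0]],
    [[0.3, -3.1, -0.6], [0, 0, 0]],
    [[0.2, -3.0, -0.4], [0, 0, 0]],
    [[0.2, -3.0, 0], [0, 0, 0]],
    [[0, 0, 0], [0, 0, 0]],
    [[0, 0, 0], [0, 0, 0]],
    [[0, 0, 0], [0, 0, 0]],
  ],
)

```text
clock: 14.1
position: [496.4, 302.5, 270.0]
ee_rot: [0.905, 0.184, -0.376, 0.077]
contact_force: [0.2, -0.7, -1.2]
gripper_width: 16.1
grasp_force: 59.0
```

```bash
python3 - <<'E'
from h import *
Rt=down(23)*R.from_euler("y",-45,degrees=True)
s=arm.read_state();r=R.from_quat(s["ee_rot"])
off=Rt.apply([94,0,0]); bl=np.array([558,329.5])
t=s["position"]+r.apply([94,0,0]);print("tip",t,s["joints"].round(2),proj("side",t))
plan((np.r_[bl,178]-off,Rt),(np.r_[bl,170]-off,Rt))
im=get_image("side")["img"][80:170,170:270,::-1];t=get_image("top")["img"][160:250,70:170,::-1]
f=lambda a:cv2.resize(a,None,fx=4,fy=5,interpolation=cv2.INTER_CUBIC)
cv2.imwrite("pics/f.png",np.hstack([f(im),f(t)]))
E
```

```text
tip [557.48081825 328.34672504 203.44149102] [ 0.71  0.71  0.54 -0.26 -2.15  1.21] [[214.22611398 116.12398883]]
rot [ 0.1  0.1 -0. ] rows 1 shift [ 1.86 -0.08  1.75] rows 1
rot [0. 0. 0.] rows 0 shift [0.57 0.   0.57] rows 1
```

View pics/f.png

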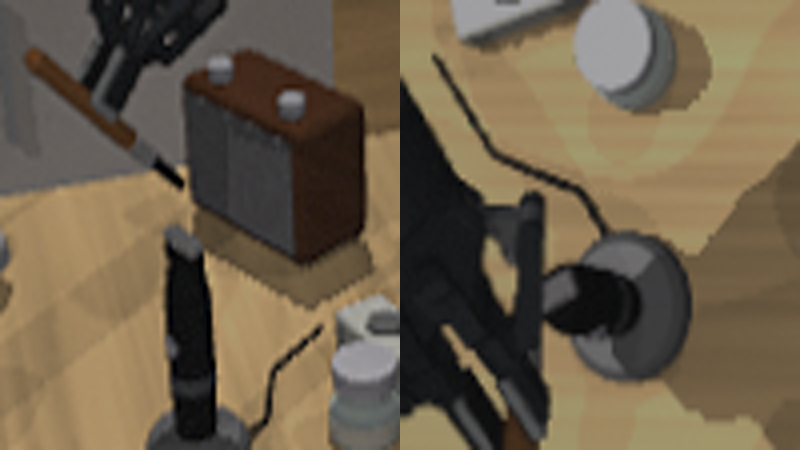

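Left crop: brush tip at (182,186) above the blade at about (185,238). Right crop: blade at about (560,298).

```bash
python3 - <<'E'
from h import *
for z in (168,):
    p=[558,329.5,z];print(proj("side",p),(proj("side",p)-[170,80])*[4,5],(proj("top",p)-[70,160])*[4,5])
print(tri((70+560/4-.4,160+300/5-.4),(170+186/4-.4,80+240/5-.4)))
print(atz("top",[(70+560/4-.4,160+300/5-.4)],168), atz("side",[(170+186/4-.4,80+240/5-.4)],168))
E
```

```text
[[215.28004791 126.76570787]] [[181.12019163 233.82853937]] [[149.33305282 291.04064164]]
(array([537.33211869,  79.87411621, 288.23256123]), np.float64(29.80287831776005))
[[556.62045134  89.22671711 168.        ]] [[559.29848232 323.20887176 168.        ]]
```

>>> drive_tool(
  deltas=[
    [[0.9, 0, 0.85], [0, 0, 0]],
    [[0.9, 0, 0.8], [0, 0, 0]],
    [[0, 0, 0], [0, 0, 0]],
    [[0, 0, 0], [0, 0, 0]],
    [[0, 0, 0], [0, 0, 0]],
    [[0, 0, 0], [0, 0, 0]],
  ],
)

```text
clock: 14.8
position: [497.4, 303.8, 246.8]
ee_rot: [0.906, 0.185, -0.374, 0.076]
contact_force: [0.7, -0.0, -1.1]
gripper_width: 15.9
grasp_force: 59.0
```

>>> drive_tool(
  deltas=[
    [[0.15, 0, 0.15], [0, 0, 0]],
    [[0, 0, 0], [0, 0, 0]],
    [[0, 0, 0], [0, 0, 0]],
    [[0, 0, 0], [0, 0, 0]],
  ],
)

```text
clock: 15.2
position: [497.3, 303.7, 244.3]
ee_rot: [0.905, 0.185, -0.375, 0.077]
contact_force: [-0.4, -0.2, -0.3]
gripper_width: 15.7
grasp_force: 59.0
```

>>> drive_tool(
  deltas=[
    [[0.1, 0, 0.1], [0, 0, 0]],
    [[0, 0, 0], [0, 0, 0]],
    [[0, 0, 0], [0, 0, 0]],
    [[0, 0, 0], [0, 0, 0]],
  ],
)

```text
clock: 15.6
position: [497.3, 303.7, 242.8]
ee_rot: [0.905, 0.185, -0.375, 0.077]
contact_force: [-0.2, 0.5, -0.5]
gripper_width: 15.7
grasp_force: 59.0
```

```bash
python3 - <<'E'
from h import *
s=arm.read_state();r=R.from_quat(s["ee_rot"])
print("tip",s["position"]+r.apply([94,0,0]),s["contact_force"],s["wrist_torque"])
E
```

```text
tip [558.48815021 329.69595575 176.39653271] [-0.23536583  0.50511457 -0.50800638] [ 0.57022862 -1.39119927 -0.01008928]
```

>>> drive_tool(
  deltas=[
    [[0.14, 0, 0.14], [0, 0, 0]],
    [[0, 0, 0], [0, 0, 0]],
    [[0, 0, 0], [0, 0, 0]],
  ],
)

```text
clock: 15.9
position: [497.2, 303.7, 240.7]
ee_rot: [0.905, 0.185, -0.375, 0.077]
contact_force: [0.5, 0.2, 0.2]
gripper_width: 16.2
grasp_force: 59.0
```

>>> drive_tool(
  deltas=[
    [[0.07, 0, 0.07], [0, 0, 0]],
    [[0, 0, 0], [0, 0, 0]],
    [[0, 0, 0], [0, 0, 0]],
  ],
)

```text
clock: 16.2
position: [497.3, 303.7, 239.9]
ee_rot: [0.905, 0.185, -0.375, 0.077]
contact_force: [0.1, -0.1, -1.0]
gripper_width: 15.8
grasp_force: 59.0
```

>>> drive_tool(
  deltas=[
    [[0.07, 0, 0.07], [0, 0, 0]],
    [[0, 0, 0], [0, 0, 0]],
    [[0, 0, 0], [0, 0, 0]],
  ],
)

```text
clock: 16.5
position: [497.3, 303.7, 238.8]
ee_rot: [0.905, 0.185, -0.375, 0.077]
contact_force: [1.7, 0.3, -0.0]
gripper_width: 15.8
grasp_force: 59.0
```

>>> drive_tool(
  deltas=[
    [[0.07, 0, 0.07], [0, 0, 0]],
    [[0, 0, 0], [0, 0, 0]],
    [[0, 0, 0], [0, 0, 0]],
  ],
)

```text
clock: 16.8
position: [497.3, 303.7, 237.8]
ee_rot: [0.905, 0.185, -0.375, 0.077]
contact_force: [0.1, -0.6, -0.3]
gripper_width: 16.1
grasp_force: 59.0
```

>>> drive_tool(
  deltas=[
    [[0.06, 0, 0.06], [0, 0, 0]],
    [[0, 0, 0], [0, 0, 0]],
    [[0, 0, 0], [0, 0, 0]],
  ],
)

```text
clock: 17.1
position: [497.3, 303.7, 237.0]
ee_rot: [0.905, 0.185, -0.375, 0.077]
contact_force: [-0.5, 0.1, -0.0]
gripper_width: 15.6
grasp_force: 59.0
```

>>> drive_tool(
  deltas=[
    [[0.06, 0, 0.06], [0, 0, 0]],
    [[0, 0, 0], [0, 0, 0]],
    [[0, 0, 0], [0, 0, 0]],
  ],
)

```text
clock: 17.4
position: [497.3, 303.7, 236.3]
ee_rot: [0.905, 0.185, -0.375, 0.077]
contact_force: [0.2, -0.4, 0.2]
gripper_width: 15.7
grasp_force: 59.0
```

>>> drive_tool(
  deltas=[
    [[0.06, 0, 0.06], [0, 0, 0]],
    [[0, 0, 0], [0, 0, 0]],
    [[0, 0, 0], [0, 0, 0]],
  ],
)

```text
clock: 17.7
position: [497.1, 303.5, 235.8]
ee_rot: [0.905, 0.185, -0.375, 0.077]
contact_force: [-1.5, -0.5, 2.0]
gripper_width: 15.6
grasp_force: 59.1
```

>>> drive_tool(
  deltas=[
    [[0.04, 0, 0.04], [0, 0, 0]],
    [[0, 0, 0], [0, 0, 0]],
    [[0, 0, 0], [0, 0, 0]],
  ],
)

```text
clock: 18.0
position: [497.1, 303.5, 235.3]
ee_rot: [0.905, 0.185, -0.375, 0.077]
contact_force: [-2.5, -0.8, 3.9]
gripper_width: 15.9
grasp_force: 59.2
```

>>> drive_tool(
  deltas=[
    [[-0.5, 0, -0.5], [0, 0, 0]],
    [[-1.5, 0, -1.5], [0, 0, 0]],
    [[-2, 0, -2], [0, 0, 0]],
    [[0, 2.5, 0], [0, 0, 0]],
    [[0, 4, 0], [0, 0, 0]],
    [[0, 4, 0], [0, 0, 0]],
    [[0, 4, 0], [0, 0, 0]],
    [[0, 4, 0], [0, 0, 0]],
    [[0, 4, 0], [0, 0, 0]],
    [[0, 0, 0], [0, 0, 0]],
    [[0, 0, 0], [0, 0, 0]],
  ],
)

```text
clock: 19.1
position: [585.9, 95.9, 290.5]
ee_rot: [0.906, 0.184, -0.374, 0.076]
contact_force: [-1.2, 0.0, -0.0]
gripper_width: 16.0
grasp_force: 59.0
```

```bash
python3 - <<'E'
from h import *
s=arm.read_state();print(s["joints"].round(2),s["position"])
g=np.array([537.4,-136,0.]);D=down(171.6)
Rm=down(23)
q=s["position"].copy();q[2]=260
plan((q,Rm)); print("az to 171.6 via +: tool az", "+(360-148.6)/...")
plan((g+[0,0,60],D),(g+[0,0,12],D),start=(q,D))
E
```

```text
[ 0.43  0.72  0.52 -0.02 -2.16  1.54] [585.94830898  95.85771265 290.53894392]
rot [-0.  44.9 -0.1] rows 6 shift [0.   0.   3.05] rows 1
az to 171.6 via +: tool az +(360-148.6)/...
rot [0. 0. 0.] rows 0 shift [  1.42 -23.65  20.  ] rows 8
rot [0. 0. 0.] rows 0 shift [0.  0.  4.8] rows 2
```

>>> drive_tool(
  deltas=[
    [[0, 0, 0], [0, 7.5, 0]],
    [[0, 0, 0], [0, 7.5, 0]],
    [[0, 0, 0], [0, 7.5, 0]],
    [[0, 0, 0], [0, 7.5, 0]],
    [[0, 0, 0], [0, 7.5, 0]],
    [[0, 0, 0], [0, 7.4, 0]],
    [[0, 0, 0], [0, 0, 8.1]],
    [[0, 0, 0], [0, 0, 8.1]],
    [[0, 0, 0], [0, 0, 8.1]],
    [[0, 0, 0], [0, 0, 8.1]],
    [[0, 0, 0], [0, 0, 8.1]],
    [[0, 0, 0], [0, 0, 8.1]],
  ],
)

```text
clock: 20.3
position: [585.2, 98.3, 291.7]
ee_rot: [0.975, -0.223, -0.0, -0.0]
contact_force: [-0.6, -0.0, -0.6]
gripper_width: 15.6
grasp_force: 59.0
```

>>> drive_tool(
  deltas=[
    [[0, 0, 0], [0, 0, 8.1]],
    [[0, 0, 0], [0, 0, 8.1]],
    [[0, 0, 0], [0, 0, 8.1]],
    [[0, 0, 0], [0, 0, 8.1]],
    [[0, 0, 0], [0, 0, 8.1]],
    [[0, 0, 0], [0, 0, 8.1]],
    [[0, 0, 0], [0, 0, 8.1]],
    [[0, 0, 0], [0, 0, 8.1]],
    [[0, 0, 0], [0, 0, 8.1]],
    [[0, 0, 0], [0, 0, 8.1]],
    [[0, 0, 0], [0, 0, 8.1]],
  ],
)

```text
clock: 21.4
position: [585.2, 98.4, 291.7]
ee_rot: [-0.538, 0.843, 0.0, 0.0]
contact_force: [-0.3, -0.4, -0.3]
gripper_width: 15.5
grasp_force: 59.0
```

>>> drive_tool(
  deltas=[
    [[0, 0, 0], [0, 0, 8.1]],
    [[0, 0, 0], [0, 0, 8.1]],
    [[0, 0, 0], [0, 0, 8.1]],
    [[0, 0, 0], [0, 0, 8.1]],
    [[0, 0, 0], [0, 0, 8.1]],
    [[0, 0, 0], [0, 0, 8.1]],
    [[0, 0, 0], [0, 0, 8.1]],
    [[0, 0, 0], [0, 0, 8.1]],
    [[0, 0, 0], [0, 0, 8.1]],
    [[0, 0, 0], [0, 0, 0]],
  ],
)

```text
clock: 22.4
position: [585.2, 98.2, 291.7]
ee_rot: [0.065, 0.998, 0.0, -0.0]
contact_force: [0.1, 0.1, -0.5]
gripper_width: 15.7
grasp_force: 59.0
```

```bash
python3 - <<'E'
from h import *
s=arm.read_state();print(s["joints"].round(2),s["position"])
g=np.array([537.4,-136,0.]);D=down(171.6)
plan((g+[0,0,60],D),(g+[0,0,14],D))
E
```

```text
[ 0.44  0.3   0.03 -0.   -1.3  -2.14] [585.22136405  98.15911957 291.71926674]
rot [ 0. -0.  1.] rows 1 shift [  1.31 -23.86  23.17] rows 9
rot [0. 0. 0.] rows 0 shift [0.  0.  4.6] rows 2
```

>>> drive_tool(
  deltas=[
    [[0, 0, 0], [0, 0, 1]],
    [[0.2, -3.4, 1.5], [0, 0, 0]],
    [[0.2, -3.4, 1.5], [0, 0, 0]],
    [[0.2, -3.4, 1.5], [0, 0, 0]],
    [[0.2, -3.4, 1.5], [0, 0, 0]],
    [[0.2, -3.4, 2.5], [0, 0, 0]],
    [[0.2, -3.4, 2.5], [0, 0, 0]],
    [[0.1, -3.46, 3], [0, 0, 0]],
    [[0, 0, 4], [0, 0, 0]],
    [[0, 0, 4], [0, 0, 0]],
    [[0, 0, 0], [0, 0, 0]],
    [[0, 0, 0], [0, 0, 0]],
  ],
)

```text
clock: 23.6
position: [537.5, -137.4, 72.2]
ee_rot: [0.073, 0.997, -0.001, -0.001]
contact_force: [0.1, 0.0, 0.1]
gripper_width: 15.7
grasp_force: 59.0
```

```bash
python3 - <<'E'
from h import *
g=np.array([537.4,-136,0.]);D=down(171.6)
plan((g+[0,0,20],D),(g+[0,0,13],D))
E
```

```text
rot [-0.1 -0.1 -0. ] rows 1 shift [0.03 0.14 5.22] rows 2
rot [0. 0. 0.] rows 0 shift [0.  0.  0.7] rows 1
```

>>> drive_tool(
  deltas=[
    [[0, 0.14, 2.6], [0, 0, 0]],
    [[0, 0, 2.4], [0, 0, 0]],
    [[0, 0, 0.7], [0, 0, 0]],
    [[0, 0, 0], [0, 0, 0]],
    [[0, 0, 0], [0, 0, 0]],
    [[0, 0, 0], [0, 0, 0]],
    [[0, 0, 0], [0, 0, 0]],
  ],
)

```text
clock: 24.3
position: [537.8, -136.2, 16.0]
ee_rot: [0.074, 0.997, -0.0, 0.001]
contact_force: [0.4, -0.3, 0.5]
gripper_width: 15.6
grasp_force: 59.0
```

>>> drive_tool(
  deltas=[
    [[0, 0, 0.3], [0, 0, 0]],
    [[0, 0, 0.2], [0, 0, 0]],
    [[0, 0, 0], [0, 0, 0]],
    [[0, 0, 0], [0, 0, 0]],
  ],
)

```text
clock: 24.7
position: [537.2, -136.2, 10.5]
ee_rot: [0.074, 0.997, -0.001, -0.0]
contact_force: [-1.6, 1.8, 4.5]
gripper_width: 15.9
grasp_force: 59.7
```

>>> drive_tool(
  deltas=[
    [[0, 0, 0], [0, 0, 0]],
    [[0, 0, 0], [0, 0, 0]],
    [[0, 0, 0], [0, 0, 0]],
    [[0, 0, 0], [0, 0, 0]],
    [[0, 0, 0], [0, 0, 0]],
  ],
  claw=4,
)

```text
clock: 25.2
position: [536.9, -136.2, 9.5]
ee_rot: [0.075, 0.997, -0.001, -0.001]
contact_force: [0.3, -0.5, 0.7]
gripper_width: 40.2
grasp_force: 0.0
```

>>> drive_tool(
  deltas=[
    [[0, 0, -2], [0, 0, 0]],
    [[0, 0, -3], [0, 0, 0]],
    [[0, 0, -4], [0, 0, 0]],
    [[0, 0, -4], [0, 0, 0]],
    [[0, 0, -4], [0, 0, 0]],
    [[0, -4, -2], [0, 0, 0]],
    [[0, -4, 0], [0, 0, 0]],
    [[0, -4, 0], [0, 0, 0]],
    [[0, -4, 0], [0, 0, 0]],
    [[0, 0, 0], [0, 0, 0]],
  ],
)

```text
clock: 26.2
position: [512.2, -297.9, 199.4]
ee_rot: [0.077, 0.997, -0.001, -0.001]
contact_force: [-0.3, 0.5, 0.5]
gripper_width: 40.1
grasp_force: 0.0
```

```bash
cat > look.py <<'E'
from fitg import *
import sys
def blobs(n,zone,thr=75):
    im=get_image(n)["img"][:,:,::-1];g=im.max(axis=2);m=np.zeros(g.shape,np.uint8);x0,y0,x1,y1=zone
    m[y0:y1,x0:x1]=g[y0:y1,x0:x1]<thr
    m=cv2.morphologyEx(m,cv2.MORPH_CLOSE,np.ones((5,5)) if n=="top" else np.ones((3,3)))
    nn,l,s,c=cv2.connectedComponentsWithStats(m)
    return [(c[i].round(1).tolist(),int(s[i,4]),s[i,:4].tolist()) for i in range(1,nn) if s[i,4]>60],im
if __name__=="__main__":
    b,im=blobs("side",(180,205,290,290))
    print("side",b)
    b2,im2=blobs("top",(200,180,310,280),95); print("top",b2)
    cv2.imwrite("pics/l_side.png",im);cv2.imwrite("pics/l_top.png",im2)
E
python3 look.py; python3 - <<'E'
from h import *
for k,p in dict(A=(622.2,-20.2,9),B=(539.5,-40.7,8),C=(519.4,42.8,12),D=(446.7,40.9,15),E=(446.6,-55.1,18),tip=(445,-122,8)).items(): print(k,proj("side",p).round(0),proj("top",p).round(0))
E
```

```text
side [([254.4, 236.2], 2069, [230, 205, 51, 77]), ([226.4, 228.1], 215, [218, 221, 17, 15]), ([198.9, 232.9], 273, [190, 223, 20, 21]), ([205.1, 257.3], 322, [196, 247, 19, 22]), ([216.9, 277.5], 97, [210, 274, 15, 9])]
top [([305.0, 214.4], 379, [298, 187, 12, 54]), ([254.6, 197.9], 204, [247, 190, 16, 17]), ([262.0, 228.3], 201, [255, 221, 15, 16]), ([231.3, 235.7], 202, [223, 227, 18, 18]), ([292.0, 257.0], 74, [289, 251, 7, 13]), ([231.7, 262.6], 210, [223, 254, 18, 18]), ([268.7, 263.0], 237, [259, 254, 22, 19])]
A [[270. 236.]] [[255. 198.]]
B [[241. 247.]] [[262. 228.]]
C [[226. 228.]] [[232. 235.]]
D [[199. 232.]] [[232. 262.]]
E [[205. 256.]] [[267. 262.]]
tip [[210. 278.]] [[291. 263.]]
```

Nothing has shifted and the brush is back where it was. Next, C (the 12 mm guard).

```bash
python3 - <<'E'
from h import *
D=down(157);c=np.array([519.6,42.8,0]);d=np.array([439.5,181,0])
plan((c+[0,0,200],D),(c+[0,0,60],D),(c+[0,0,15],D),(c+[0,0,110],D),(d+[0,0,110],D),(d+[0,0,27],D))
E
```

```text
rot [-0.  -0.1 14.3] rows 2 shift [12.57 31.36 -0.06] rows 9
rot [0. 0. 0.] rows 0 shift [ 0.  0. 14.] rows 4
rot [0. 0. 0.] rows 0 shift [0.  0.  4.5] rows 2
rot [0. 0. 0.] rows 0 shift [ 0.   0.  -9.5] rows 3
rot [0. 0. 0.] rows 0 shift [12.77  9.59  0.  ] rows 4
rot [0. 0. 0.] rows 0 shift [0.  0.  8.3] rows 3
```

>>> drive_tool(
  deltas=[
    [[0, 0, 0], [0, 0, 7.2]],
    [[0, 0, 0], [0, 0, 7.1]],
    [[1.57, 3.92, 0], [0, 0, 0]],
    [[1.57, 3.92, 0], [0, 0, 0]],
    [[1.57, 3.92, 0], [0, 0, 0]],
    [[1.57, 3.92, 0], [0, 0, 0]],
    [[1.57, 3.92, 0], [0, 0, 0]],
    [[1.57, 3.92, 0], [0, 0, 0]],
    [[1.57, 3.92, 0], [0, 0, 0]],
    [[1.58, 3.92, 0], [0, 0, 0]],
    [[0, 0, 4], [0, 0, 0]],
    [[0, 0, 4], [0, 0, 0]],
  ],
  claw=5.8,
)

```text
clock: 27.5
position: [519.7, 46.7, 120.0]
ee_rot: [0.196, 0.981, 0.001, 0.002]
contact_force: [1.1, 0.3, -1.2]
gripper_width: 58.0
grasp_force: 0.0
```

>>> drive_tool(
  deltas=[
    [[0, 0, 3], [0, 0, 0]],
    [[0, 0, 3], [0, 0, 0]],
    [[0, 0, 0], [0, 0, 0]],
    [[0, 0, 0], [0, 0, 0]],
    [[0, 0, 0], [0, 0, 0]],
  ],
)

```text
clock: 28.0
position: [520.4, 44.3, 61.4]
ee_rot: [0.197, 0.98, 0.0, 0.001]
contact_force: [1.0, -0.5, 0.9]
gripper_width: 58.2
grasp_force: 0.0
```

```bash
python3 - <<'E'
from h import *
D=down(157);c=np.array([519.6,42.8,0])
plan((c+[0,0,15],D)); print(arm.read_state()["joints"].round(2))
E
python3 look.py
```

```text
rot [0.1 0.1 0.2] rows 1 shift [ 0.02 -0.17  4.64] rows 2
[ 0.4   0.4  -0.46  0.   -0.7  -2.37]
side [([224.3, 221.3], 358, [214, 205, 21, 31]), ([198.5, 232.9], 284, [189, 223, 21, 21]), ([270.5, 236.4], 212, [261, 229, 20, 16]), ([240.9, 248.0], 214, [233, 241, 17, 15]), ([204.9, 256.9], 346, [195, 246, 21, 23]), ([217.0, 276.3], 125, [210, 269, 15, 13]), ([253.0, 277.5], 146, [230, 272, 46, 11])]
top [([254.6, 198.0], 203, [247, 190, 16, 17]), ([243.9, 242.3], 3533, [200, 213, 103, 60])]
```

>>> drive_tool(
  deltas=[
    [[0, -0.1, 2], [0, 0, 0]],
    [[0, 0, 1.6], [0, 0, 0]],
    [[0, 0, 0.9], [0, 0, 0]],
    [[0, 0, 0], [0, 0, 0]],
    [[0, 0, 0], [0, 0, 0]],
    [[0, 0, 0], [0, 0, 0]],
  ],
)

```text
clock: 28.7
position: [519.5, 42.7, 15.5]
ee_rot: [0.198, 0.98, -0.0, 0.0]
contact_force: [-1.0, 0.7, 0.7]
gripper_width: 57.9
grasp_force: 0.0
```

>>> drive_tool(
  deltas=[
    [[0, 0, 0], [0, 0, 0]],
    [[0, 0, 0], [0, 0, 0]],
    [[0, 0, 0], [0, 0, 0]],
    [[0, 0, 0], [0, 0, 0]],
    [[0, 0, 0], [0, 0, 0]],
  ],
  claw=2.8,
)

```text
clock: 29.2
position: [519.4, 42.7, 15.6]
ee_rot: [0.198, 0.98, -0.0, 0.0]
contact_force: [-0.9, -0.2, 5.3]
gripper_width: 34.0
grasp_force: 60.2
```

>>> drive_tool(
  deltas=[
    [[0, 0, -1], [0, 0, 0]],
    [[0, 0, -3], [0, 0, 0]],
    [[0, 0, -3], [0, 0, 0]],
    [[0, 0, -3], [0, 0, 0]],
    [[0, 0, 0], [0, 0, 0]],
    [[0, 0, 0], [0, 0, 0]],
    [[0, 0, 0], [0, 0, 0]],
  ],
)

```text
clock: 29.9
position: [517.9, 42.3, 113.8]
ee_rot: [0.198, 0.98, -0.001, -0.001]
contact_force: [0.2, -0.1, 0.1]
gripper_width: 34.1
grasp_force: 59.8
```

```bash
python3 - <<'E'
from h import *
D=down(157);d=np.array([439.5,181,0])
plan((d+[0,0,115],D),(d+[0,0,26],D)); print(arm.read_state()["gripper_width"])
E
```

```text
rot [-0.1 -0.1  0.1] rows 1 shift [12.64  9.71 -0.12] rows 4
rot [0. 0. 0.] rows 0 shift [0.  0.  8.9] rows 3
34.06646713777871
```

>>> drive_tool(
  deltas=[
    [[3.2, 2.4, 0], [0, 0, 0]],
    [[3.2, 2.4, 0], [0, 0, 0]],
    [[3.2, 2.4, 0], [0, 0, 0]],
    [[3.1, 2.5, 0], [0, 0, 0]],
    [[0, 0, 0], [0, 0, 0]],
    [[0, 0, 2], [0, 0, 0]],
    [[0, 0, 2], [0, 0, 0]],
    [[0, 0, 2], [0, 0, 0]],
    [[0, 0, 0], [0, 0, 0]],
    [[0, 0, 0], [0, 0, 0]],
    [[0, 0, 0], [0, 0, 0]],
  ],
)

```text
clock: 31.0
position: [440.0, 181.3, 55.1]
ee_rot: [0.198, 0.98, -0.0, 0.0]
contact_force: [0.3, -0.7, -0.9]
gripper_width: 34.1
grasp_force: 59.9
```

```bash
python3 - <<'E'
from h import *
D=down(157);d=np.array([439.5,181,0])
plan((d+[0,0,26],D))
E
```

```text
rot [-0.   0.   0.1] rows 1 shift [ 0.04 -0.05  2.91] rows 1
```

>>> drive_tool(
  deltas=[
    [[0, 0, 1.5], [0, 0, 0]],
    [[0, 0, 1.0], [0, 0, 0]],
    [[0, 0, 0.4], [0, 0, 0]],
    [[0, 0, 0], [0, 0, 0]],
    [[0, 0, 0], [0, 0, 0]],
    [[0, 0, 0], [0, 0, 0]],
  ],
)

```text
clock: 31.6
position: [439.7, 181.4, 26.0]
ee_rot: [0.198, 0.98, -0.0, -0.0]
contact_force: [0.6, 0.5, -0.3]
gripper_width: 34.1
grasp_force: 59.9
```

>>> drive_tool(
  deltas=[
    [[0, 0, 0], [0, 0, 0]],
    [[0, 0, 0], [0, 0, 0]],
    [[0, 0, 0], [0, 0, 0]],
    [[0, 0, 0], [0, 0, 0]],
  ],
  claw=4.7,
)

```text
clock: 32.0
position: [439.4, 181.2, 25.6]
ee_rot: [0.198, 0.98, -0.0, -0.0]
contact_force: [0.0, 0.0, 0.0]
gripper_width: 47.1
grasp_force: 0.0
```

>>> drive_tool(
  deltas=[
    [[0, 0, -1], [0, 0, 0]],
    [[0, 0, -2], [0, 0, 0]],
    [[0, 0, -3], [0, 0, 0]],
    [[0, 0, -3], [0, 0, 0]],
    [[0, 0, 0], [0, 0, 0]],
    [[0, 0, 0], [0, 0, 0]],
  ],
)

```text
clock: 32.6
position: [439.6, 181.5, 116.7]
ee_rot: [0.198, 0.98, 0.001, 0.0]
contact_force: [-0.5, 0.6, -0.5]
gripper_width: 46.8
grasp_force: 0.0
```

```bash
python3 - <<'E'
from h import *
u=np.array([118,148.5]);u/=np.linalg.norm(u);D=down(231.5)
c=np.array([439.5,181]);s0=c-80*u
f=lambda xy,z:(np.r_[xy,z],D)
plan(f(s0,115),f(s0,14),f(c-53*u,14),f(c+40*u,14))
print(s0,c+42*u,proj("top",[439.5,181,33]),arm.read_state()["joints"].round(2))
E
```

```text
rot [  0.    0.1 -74.4] rows 10 shift [ 8.05 -0.03  0.17] rows 3
rot [0. 0. 0.] rows 0 shift [ 0.   0.  10.1] rows 3
rot [0. 0. 0.] rows 0 shift [-2.7  0.   0. ] rows 1
rot [0. 0. 0.] rows 0 shift [-9.3  0.   0. ] rows 3
[389.73041172 118.36623848] [465.62903385 213.8827248 ] [[179.51812083 265.12936525]] [ 0.73  0.26 -0.51 -0.   -0.8  -2.7 ]
```

>>> drive_tool(
  deltas=[
    [[0, 0, 0], [0, 0, -7.5]],
    [[0, 0, 0], [0, 0, -7.5]],
    [[0, 0, 0], [0, 0, -7.5]],
    [[0, 0, 0], [0, 0, -7.5]],
    [[0, 0, 0], [0, 0, -7.5]],
    [[0, 0, 0], [0, 0, -7.5]],
    [[0, 0, 0], [0, 0, -7.5]],
    [[0, 0, 0], [0, 0, -7.5]],
    [[0, 0, 0], [0, 0, -7.5]],
    [[0, 0, 0], [0, 0, -6.9]],
    [[2.7, 0, 0], [0, 0, 0]],
    [[2.7, 0, 0], [0, 0, 0]],
  ],
  claw=6,
)

```text
clock: 33.8
position: [404.8, 138.1, 114.3]
ee_rot: [-0.435, 0.9, -0.0, -0.002]
contact_force: [-0.0, -1.3, 0.8]
gripper_width: 60.2
grasp_force: 0.0
```

>>> drive_tool(
  deltas=[
    [[2.65, 0, 0], [0, 0, 0]],
    [[0, 0, 0], [0, 0, 0]],
    [[0, 0, 3], [0, 0, 0]],
    [[0, 0, 3], [0, 0, 0]],
    [[0, 0, 3], [0, 0, 0]],
    [[0, 0, 0.9], [0, 0, 0]],
    [[0, 0, 0], [0, 0, 0]],
    [[0, 0, 0], [0, 0, 0]],
    [[0, 0, 0], [0, 0, 0]],
  ],
)

```text
clock: 34.7
position: [390.1, 118.8, 17.6]
ee_rot: [-0.435, 0.9, 0.0, 0.001]
contact_force: [-0.4, 0.0, -0.5]
gripper_width: 60.1
grasp_force: 0.0
```

```bash
python3 - <<'E'
from h import *
u=np.array([118,148.5]);u/=np.linalg.norm(u);D=down(231.5)
c=np.array([439.5,181])
f=lambda xy,z:(np.r_[xy,z],D)
plan(f(c-58*u,13),f(c+31*u,13))
snap("side","g.png",(150,120,250,220),6)
im=get_image("top")["img"][:,:,::-1];cv2.imwrite("pics/g2.png",im)
a=cv2.imread("pics/g.png");b=cv2.resize(im[200:300,100:200],(400,600));cv2.imwrite("pics/g3.png",np.hstack([a[:, :400],b]))
E
```

```text
rot [-0.   0.1  0.1] rows 1 shift [-2.14  0.01  0.46] rows 1
rot [0. 0. 0.] rows 0 shift [-8.9  0.   0. ] rows 3
```

View pics/g3.png

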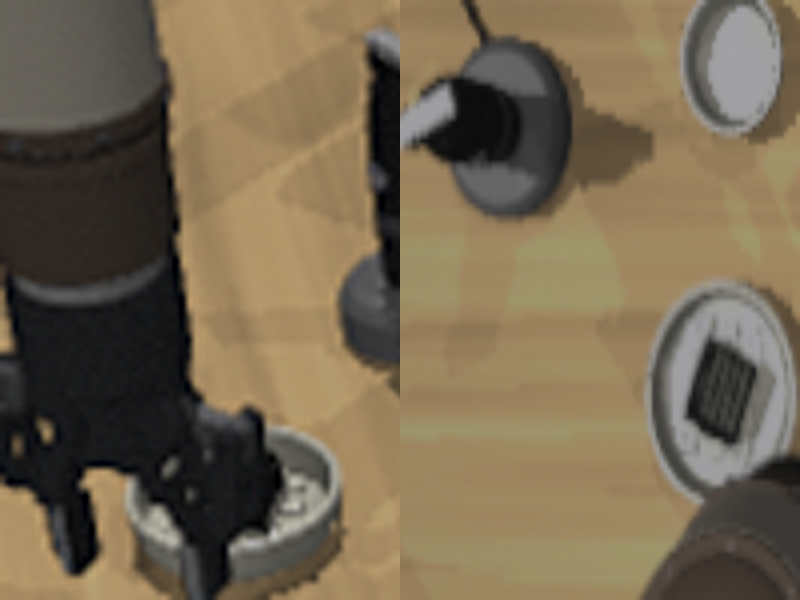

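The guard stands centrally in the dish, at right crop (722,392), and the dock is at (512,125). Now I'll push the dish.

>>> drive_tool(
  deltas=[
    [[-1.1, 0, 0.2], [0, 0, 0]],
    [[-1, 0, 0.1], [0, 0, 0]],
    [[-0.6, 0, 0], [0, 0, 0]],
    [[-0.6, 0, 0], [0, 0, 0]],
    [[-0.8, 0, 0], [0, 0, 0]],
    [[-0.8, 0, 0], [0, 0, 0]],
    [[-0.8, 0, 0], [0, 0, 0]],
    [[-0.8, 0, 0], [0, 0, 0]],
    [[-0.8, 0, 0], [0, 0, 0]],
    [[-0.8, 0, 0], [0, 0, 0]],
    [[-0.8, 0, 0], [0, 0, 0]],
    [[0, 0, 0], [0, 0, 0]],
  ],
)

```text
clock: 36.0
position: [446.1, 189.3, 13.6]
ee_rot: [-0.435, 0.9, 0.0, 0.001]
contact_force: [-0.2, -0.1, 0.1]
gripper_width: 60.0
grasp_force: 0.0
```

```bash
cat > dish.py <<'E'
from h import *
im=get_image("top")["img"];g=im.min(axis=2)
m=((g>110)&(im.max(axis=2).astype(int)-g<22)).astype(np.uint8)
m[:,:130]=0;m[:225]=0;m[300:]=0;m[:,215:]=0
m[:,:][:]=m
nn,l,s,c=cv2.connectedComponentsWithStats(m);i=1+s[1:,4].argmax()
ys,xs=np.where(l==i);h=cv2.convexHull(np.c_[xs,ys].astype(np.float32));e=cv2.fitEllipse(h)
p=atz("top",[e[0]],20)[0];print("ellipse",e,"dish",p,"dock dist",np.linalg.norm(p[:2]-[557.4,328.8]),s[i])
st=arm.read_state();print(st["position"],st["contact_force"])
E
python3 dish.py
```

```text
ellipse ((160.6403350830078, 247.5076904296875), (30.816904067993164, 36.3592643737793), 71.4095687866211) dish [485.39775005 235.66676506  20.        ] dock dist 117.72053112425843 [143 232  37  22 328]
[445.63760143 188.88441294  13.65383258] [ 0.76222603  0.03627622 -0.94720972]
```

>>> drive_tool(
  deltas=[
    [[-0.7, 0, 0], [0, 0, 0]],
    [[-0.7, 0, 0], [0, 0, 0]],
    [[-0.6, 0, 0], [0, 0, 0]],
    [[0, 0, 0], [0, 0, 0]],
    [[0, 0, 0], [0, 0, 0]],
  ],
)

```text
clock: 36.55
position: [457.7, 204.1, 13.6]
ee_rot: [-0.435, 0.9, 0.0, 0.0]
contact_force: [0.6, 0.1, -0.3]
gripper_width: 60.3
grasp_force: 0.0
```

>>> drive_tool(
  deltas=[
    [[-0.3, 0, 0], [0, 0, 0]],
    [[-0.2, 0, 0], [0, 0, 0]],
    [[0, 0, 0], [0, 0, 0]],
  ],
)

```text
clock: 36.85
position: [460.0, 207.2, 13.4]
ee_rot: [-0.435, 0.901, -0.0, -0.001]
contact_force: [-1.5, -1.0, 0.5]
gripper_width: 60.5
grasp_force: 0.7
```

>>> drive_tool(
  deltas=[
    [[-0.2, 0, 0], [0, 0, 0]],
    [[0, 0, 0], [0, 0, 0]],
  ],
)

```text
clock: 37.05
position: [461.5, 209.0, 13.5]
ee_rot: [-0.435, 0.9, -0.0, -0.001]
contact_force: [-1.1, -1.5, 0.2]
gripper_width: 59.8
grasp_force: 0.8
```

>>> drive_tool(
  deltas=[
    [[-0.2, 0, 0], [0, 0, 0]],
    [[0, 0, 0], [0, 0, 0]],
  ],
)

```text
clock: 37.25
position: [462.9, 210.8, 13.5]
ee_rot: [-0.435, 0.9, -0.0, -0.0]
contact_force: [-1.0, -1.4, -0.5]
gripper_width: 60.6
grasp_force: 0.7
```

```bash
python3 dish.py
```

```text
ellipse ((156.55479431152344, 239.9554443359375), (25.807090759277344, 29.893022537231445), 55.38066482543945) dish [505.75317234 247.33640302  20.        ] dock dist 96.4557538004235 [142 226  31  18 255]
[462.90243852 210.73659963  13.46619139] [-0.78510215 -1.3909311  -0.81580788]
```

>>> drive_tool(
  deltas=[
    [[-0.2, 0, 0], [0, 0, 0]],
    [[0, 0, 0], [0, 0, 0]],
  ],
)

```text
clock: 37.5
position: [464.2, 212.4, 13.5]
ee_rot: [-0.435, 0.9, -0.0, -0.0]
contact_force: [-1.0, -0.6, 0.0]
gripper_width: 60.0
grasp_force: 0.6
```

>>> drive_tool(
  deltas=[
    [[-0.15, 0, 0], [0, 0, 0]],
    [[0, 0, 0], [0, 0, 0]],
  ],
)

```text
clock: 37.7
position: [465.0, 213.4, 13.5]
ee_rot: [-0.435, 0.9, -0.0, -0.0]
contact_force: [-1.6, -0.8, 0.8]
gripper_width: 59.9
grasp_force: 0.7
```

>>> drive_tool(
  deltas=[
    [[-0.15, 0, 0], [0, 0, 0]],
    [[0, 0, 0], [0, 0, 0]],
  ],
)

```text
clock: 37.9
position: [466.0, 214.6, 13.5]
ee_rot: [-0.435, 0.9, -0.0, -0.0]
contact_force: [-1.8, -1.1, 0.8]
gripper_width: 59.8
grasp_force: 0.7
```

>>> drive_tool(
  deltas=[
    [[-0.15, 0, 0], [0, 0, 0]],
    [[0, 0, 0], [0, 0, 0]],
  ],
)

```text
clock: 38.1
position: [466.9, 215.8, 13.5]
ee_rot: [-0.435, 0.9, -0.0, -0.0]
contact_force: [-1.0, -0.4, 0.2]
gripper_width: 60.1
grasp_force: 0.7
```

>>> drive_tool(
  deltas=[
    [[-0.15, 0, 0], [0, 0, 0]],
    [[0, 0, 0], [0, 0, 0]],
  ],
)

```text
clock: 38.3
position: [467.8, 217.0, 13.5]
ee_rot: [-0.435, 0.9, -0.0, -0.0]
contact_force: [-0.7, -0.8, 0.4]
gripper_width: 60.2
grasp_force: 0.7
```

>>> drive_tool(
  deltas=[
    [[-0.12, 0, 0], [0, 0, 0]],
    [[0, 0, 0], [0, 0, 0]],
  ],
)

```text
clock: 38.5
position: [468.5, 217.9, 13.4]
ee_rot: [-0.435, 0.9, -0.0, -0.001]
contact_force: [-0.5, -1.0, 0.1]
gripper_width: 60.1
grasp_force: 0.7
```

>>> drive_tool(
  deltas=[
    [[-0.12, 0, 0], [0, 0, 0]],
    [[0, 0, 0], [0, 0, 0]],
  ],
)

```text
clock: 38.7
position: [469.1, 218.6, 13.4]
ee_rot: [-0.435, 0.9, -0.0, -0.001]
contact_force: [-1.0, -1.7, 0.9]
gripper_width: 60.3
grasp_force: 0.9
```

>>> drive_tool(
  deltas=[
    [[-0.15, 0, 0], [0, 0, 0]],
    [[0, 0, 0], [0, 0, 0]],
  ],
)

```text
clock: 38.9
position: [469.3, 219.0, 13.2]
ee_rot: [-0.435, 0.901, -0.001, -0.002]
contact_force: [-2.4, -3.7, 2.5]
gripper_width: 59.8
grasp_force: 2.2
```

>>> drive_tool(
  deltas=[
    [[-0.15, 0, 0], [0, 0, 0]],
    [[0, 0, 0], [0, 0, 0]],
  ],
)

```text
clock: 39.1
position: [469.4, 219.2, 13.1]
ee_rot: [-0.435, 0.901, -0.001, -0.003]
contact_force: [-4.0, -6.2, 3.8]
gripper_width: 59.9
grasp_force: 3.4
```

```bash
python3 dish.py; python3 - <<'E'
from h import *
im=get_image("top")["img"];g=im.min(axis=2);sat=im.max(axis=2).astype(int)-g
for y in range(222,262,3): print(y,''.join('#' if (g[y,x]>110 and sat[y,x]<22) else ('d' if im[y,x].max()<95 else '.') for x in range(115,190)))
E
```

```text
ellipse ((159.65074157714844, 232.2880096435547), (11.615778923034668, 21.184289932250977), 127.64212799072266) dish [526.66235511 239.32235751  20.        ] dock dist 94.60999587520097 [151 225  18  16 150]
[469.38782887 219.19384744  13.0784275 ] [-3.86807053 -4.74466309  4.32428803]
222 dddddddddddddddddddddddddddddddddddddddddddddddd...................#.......
225 dddddddddddddddddddddddddddd...ddddddddd.####..............................
228 ..d........dddddddddddddd.dddddddd......######.##..........................
231 ddd..............dddd##.dddd#######.################.d..d..................
234 ....ddddddddddddddd.#.ddd.#####.dddddd.###############dddddd...............
237 ...................#.ddd.#####dddddddddddddddd.######.dd.d.ddddd...........
240 ................dddddddddddddddddddddddddddddd....###.dddddddddddd.........
243 dddddddddd..ddddddddddddddddddddddddddddddddddddddddddddddddddd............
246 dddddddddddddddddddddddddddddddddddddddddddddddddddddddddddddd.............
249 ddddddddddddddddddddddd..ddddddddddddddddddddddddddddddddddd...............
252 dddddddddddddddddddddddddddddddddddddddddddddddddddddddddd.................
255 dddddddddddddddddddddddddddddddddddddddddddddddddddddddd...................
258 ddddddddddddddddddddddddddddddddddddddddddddddddddddddd....................
261 dddddddddddddddddddddddddddddddddddddddddddddddddddddddd...................
```

The dish is hard against the dock: resistance rose to about 8 N and motion stopped. Back off and look at the guards.

>>> drive_tool(
  deltas=[
    [[2, 0, 0], [0, 0, 0]],
    [[3, 0, 0], [0, 0, 0]],
    [[1, 0, -2], [0, 0, 0]],
    [[0, 0, -4], [0, 0, 0]],
    [[0, 0, -4], [0, 0, 0]],
    [[0, 0, -4], [0, 0, 0]],
    [[0, 0, -4], [0, 0, 0]],
    [[2.78, -2.32, 0], [0, 0, 0]],
    [[2.78, -2.32, 0], [0, 0, 0]],
    [[2.78, -2.32, 0], [0, 0, 0]],
    [[2.78, -2.32, 0], [0, 0, 0]],
    [[2.78, -2.32, 0], [0, 0, 0]],
  ],
)

```text
clock: 40.4
position: [439.9, -7.4, 194.7]
ee_rot: [-0.435, 0.9, -0.001, 0.002]
contact_force: [0.6, 0.5, -0.0]
gripper_width: 59.9
grasp_force: 0.0
```

>>> drive_tool(
  deltas=[
    [[2.78, -2.32, 0], [0, 0, 0]],
    [[2.78, -2.32, 0], [0, 0, 0]],
    [[2.78, -2.32, 0], [0, 0, 0]],
    [[2.78, -2.32, 0], [0, 0, 0]],
    [[2.78, -2.32, 0], [0, 0, 0]],
    [[0, 0, 0], [0, 0, 0]],
    [[0, 0, 0], [0, 0, 0]],
  ],
)

```text
clock: 41.1
position: [443.8, -188.4, 194.1]
ee_rot: [-0.434, 0.901, -0.001, 0.001]
contact_force: [0.7, -0.1, 0.4]
gripper_width: 60.2
grasp_force: 0.0
```

```bash
python3 look.py; python3 - <<'E'
from h import *
im=cv2.imread("pics/l_top.png");g=im.min(axis=2);sat=im.max(axis=2).astype(int)-g
m=((g>105)&(sat<25)).astype(np.uint8);m[:,:125]=0;m[:205]=0;m[290:]=0;m[:,178:]=0
nn,l,s,c=cv2.connectedComponentsWithStats(m);i=1+s[1:,4].argmax()
ys,xs=np.where(l==i);h=cv2.convexHull(np.c_[xs,ys].astype(np.float32));e=cv2.fitEllipse(h)
p=atz("top",[e[0]],24)[0];print(e,s[i],p,np.linalg.norm(p[:2]-[557.4,328.8]))
a=cv2.resize(im[190:280,100:200],(400,480));cv2.imwrite("pics/i.png",np.hstack([a,cv2.resize(im[180:280,200:320],(400,480))]))
E
```

```text
side [([208.3, 219.6], 1190, [180, 205, 57, 39]), ([270.5, 236.4], 212, [261, 229, 20, 16]), ([241.3, 248.0], 201, [234, 241, 16, 15]), ([205.1, 257.3], 322, [196, 247, 19, 22]), ([253.1, 277.2], 128, [230, 272, 46, 10]), ([216.9, 277.5], 97, [210, 274, 15, 9])]
top [([254.6, 198.0], 203, [247, 190, 16, 17]), ([262.0, 228.3], 201, [255, 221, 15, 16]), ([262.3, 262.3], 540, [223, 251, 87, 29])]
((151.3177490234375, 242.0499267578125), (37.39786911010742, 37.69181823730469), 74.592041015625) [133 224  38  37 641] [500.03230015 260.5770668   24.        ] 89.13709441314951
```

```bash
cat >> h.py <<'E'
BC=np.array([541.8,-297.]);bx=np.array([-.156,-.988]);by=np.array([.988,-.156])
def slot(x,y,z): return (np.r_[BC+x*bx+y*by,z],down(261))
def pick(c,yaw,zg): 
    D=down(yaw);return (np.r_[c,150],D),(np.r_[c,zg],D)
E
python3 - <<'E'
from h import *
E=pick([446.6,-55.1],239,20)
plan(*E);plan((E[1][0]+[0,0,130],E[1][1]),slot(23,45,150),slot(23,45,26),start=E[1]);print(arm.read_state()["joints"].round(2))
E
```

```text
rot [-0.1 -0.  -7.4] rows 1 shift [-11.5    6.54   4.41] rows 4
rot [0. 0. 0.] rows 0 shift [ 0.  0. 13.] rows 4
rot [0. 0. 0.] rows 0 shift [  0.   0. -13.] rows 4
rot [  0.   0. -22.] rows 3 shift [ 24.7  -17.69   0.  ] rows 8
rot [0. 0. 0.] rows 0 shift [ 0.   0.  12.4] rows 4
[-0.06  0.17 -0.39  0.   -1.01 -0.61]
```

>>> drive_tool(
  deltas=[
    [[0, 0, 0], [0, 0, -7.4]],
    [[-2.9, 1.6, 1], [0, 0, 0]],
    [[-2.9, 1.6, 1], [0, 0, 0]],
    [[-2.9, 1.7, 1], [0, 0, 0]],
    [[-2.8, 1.6, 1], [0, 0, 0]],
    [[0, 0, 3], [0, 0, 0]],
    [[0, 0, 3], [0, 0, 0]],
    [[0, 0, 0], [0, 0, 0]],
    [[0, 0, 0], [0, 0, 0]],
    [[0, 0, 0], [0, 0, 0]],
  ],
)

```text
clock: 42.2
position: [447.7, -55.3, 95.3]
ee_rot: [-0.493, 0.87, -0.001, 0.001]
contact_force: [0.7, -0.3, 0.5]
gripper_width: 59.7
grasp_force: 0.0
```

```bash
python3 - <<'E'
from h import *
plan(pick([446.6,-55.1],239,20)[1])
E
python3 look.py
```

```text
rot [-0.1  0.   0. ] rows 1 shift [0.03 0.1  7.53] rows 2
side [([203.2, 219.9], 926, [180, 205, 48, 39]), ([270.5, 236.5], 209, [262, 229, 19, 16]), ([241.4, 248.0], 200, [234, 241, 16, 15]), ([205.0, 257.3], 323, [195, 247, 20, 22]), ([253.7, 277.1], 129, [230, 272, 46, 10]), ([217.0, 277.3], 92, [210, 274, 15, 8])]
top [([254.6, 198.0], 203, [247, 190, 16, 17]), ([262.0, 228.3], 201, [255, 221, 15, 16]), ([272.3, 264.3], 1777, [200, 241, 110, 39])]
```

>>> drive_tool(
  deltas=[
    [[0, 0, 3], [0, 0, 0]],
    [[0, 0, 2.5], [0, 0, 0]],
    [[0, 0, 1.7], [0, 0, 0]],
    [[0, 0, 0], [0, 0, 0]],
    [[0, 0, 0], [0, 0, 0]],
    [[0, 0, 0], [0, 0, 0]],
  ],
)

```text
clock: 42.9
position: [447.4, -55.8, 23.0]
ee_rot: [-0.492, 0.871, -0.001, 0.001]
contact_force: [-0.0, 0.2, -1.4]
gripper_width: 60.0
grasp_force: 0.0
```

>>> drive_tool(
  deltas=[
    [[0, 0, 0], [0, 0, 0]],
    [[0, 0, 0], [0, 0, 0]],
    [[0, 0, 0], [0, 0, 0]],
    [[0, 0, 0], [0, 0, 0]],
    [[0, 0, 0], [0, 0, 0]],
  ],
  claw=2.8,
)

```text
clock: 43.4
position: [447.1, -55.8, 23.1]
ee_rot: [-0.492, 0.87, -0.001, 0.001]
contact_force: [-1.3, 0.7, 6.0]
gripper_width: 38.8
grasp_force: 60.7
```

>>> drive_tool(
  deltas=[
    [[0, 0, -2], [0, 0, 0]],
    [[0, 0, -3.5], [0, 0, 0]],
    [[0, 0, -4], [0, 0, 0]],
    [[0, 0, -3.5], [0, 0, 0]],
    [[0, 0, 0], [0, 0, -7.4]],
    [[0, 0, 0], [0, 0, -7.3]],
    [[0, 0, 0], [0, 0, -7.3]],
    [[0, 0, 0], [0, 0, 0]],
    [[0, 0, 0], [0, 0, 0]],
  ],
)

```text
clock: 44.3
position: [446.2, -55.8, 152.0]
ee_rot: [-0.648, 0.762, -0.0, -0.0]
contact_force: [0.3, -0.1, 0.7]
gripper_width: 38.6
grasp_force: 60.3
```

```bash
python3 - <<'E'
from h import *
plan(slot(23,45,150),slot(23,45,26))
E
```

```text
rot [ 0.  -0.  -0.2] rows 1 shift [ 24.63 -17.72   0.2 ] rows 8
rot [0. 0. 0.] rows 0 shift [ 0.   0.  12.4] rows 4
```

>>> drive_tool(
  deltas=[
    [[3.1, -2.2, 0], [0, 0, 0]],
    [[3.1, -2.2, 0], [0, 0, 0]],
    [[3.1, -2.2, 0], [0, 0, 0]],
    [[3.1, -2.2, 0], [0, 0, 0]],
    [[3.1, -2.2, 0], [0, 0, 0]],
    [[3.1, -2.2, 0], [0, 0, 0]],
    [[3.1, -2.2, 0], [0, 0, 0]],
    [[2.9, -2.3, 0], [0, 0, 0]],
    [[0, 0, 2], [0, 0, 0]],
    [[0, 0, 2], [0, 0, 0]],
    [[0, 0, 0], [0, 0, 0]],
    [[0, 0, 0], [0, 0, 0]],
  ],
)

```text
clock: 45.5
position: [582.3, -326.7, 111.7]
ee_rot: [-0.649, 0.761, 0.0, -0.001]
contact_force: [0.6, 0.1, 0.6]
gripper_width: 38.6
grasp_force: 60.4
```

```bash
python3 - <<'E'
from h import *
plan(slot(23,45,28));a=get_image("side")["img"][260:384,200:360,::-1]
b=get_image("top")["img"][160:284,290:430,::-1]
cv2.imwrite("pics/j.png",np.hstack([cv2.resize(a,(400,372)),cv2.resize(b,(400,372))]))
E
```

```text
rot [ 0.1 -0.1 -0.1] rows 1 shift [-0.   -0.03  8.37] rows 3
```

View pics/j.png

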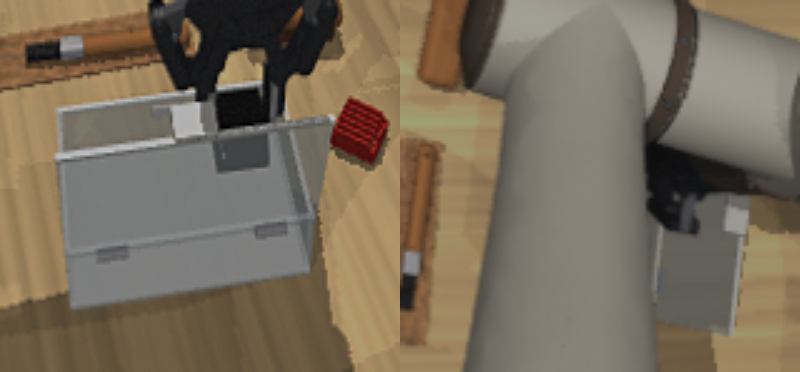

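The held guard hangs over the far end of the open box, well clear of the red decoy. Lowering and releasing.

>>> drive_tool(
  deltas=[
    [[0, 0, 2.5], [0, 0, 0]],
    [[0, 0, 2.5], [0, 0, 0]],
    [[0, 0, 2], [0, 0, 0]],
    [[0, 0, 1.1], [0, 0, 0]],
    [[0, 0, 0], [0, 0, 0]],
    [[0, 0, 0], [0, 0, 0]],
    [[0, 0, 0], [0, 0, 0]],
  ],
)

```text
clock: 46.3
position: [583.4, -327.0, 32.6]
ee_rot: [-0.649, 0.761, -0.001, 0.0]
contact_force: [0.5, -0.1, -0.1]
gripper_width: 38.5
grasp_force: 60.4
```

>>> drive_tool(
  deltas=[
    [[0, 0, 0], [0, 0, 0]],
    [[0, 0, 0], [0, 0, 0]],
    [[0, 0, 0], [0, 0, 0]],
    [[0, 0, 0], [0, 0, 0]],
  ],
  claw=5.2,
)

```text
clock: 46.7
position: [582.4, -326.7, 31.0]
ee_rot: [-0.649, 0.761, -0.0, -0.001]
contact_force: [-0.2, -0.7, 0.3]
gripper_width: 51.8
grasp_force: 0.0
```

>>> drive_tool(
  deltas=[
    [[0, 0, -2], [0, 0, 0]],
    [[0, 0, -3], [0, 0, 0]],
    [[0, 0, -4], [0, 0, 0]],
    [[0, 0, -4], [0, 0, 0]],
    [[0, 0, -3], [0, 0, 0]],
    [[0, 0, 0], [0, 0, 0]],
  ],
)

```text
clock: 47.3
position: [585.0, -327.8, 197.2]
ee_rot: [-0.649, 0.76, -0.005, 0.002]
contact_force: [-0.7, 0.6, -0.0]
gripper_width: 52.0
grasp_force: 0.0
```

```bash
python3 look.py;python3 - <<'E'
from h import *
B=pick([539.5,-40.7],266,11)
plan(B[0],B[1],(B[0][0],down(261)),slot(23,-45,150),slot(23,-45,26))
E
```

```text
side [([277.0, 234.3], 1215, [258, 205, 32, 66]), ([198.9, 233.0], 272, [190, 223, 20, 21]), ([241.4, 248.0], 200, [234, 241, 16, 15]), ([252.9, 277.3], 133, [229, 272, 47, 10]), ([216.9, 277.5], 97, [210, 274, 15, 9])]
top [([254.6, 197.9], 204, [247, 190, 16, 17]), ([262.0, 228.3], 201, [255, 221, 15, 16]), ([292.0, 257.0], 74, [289, 251, 7, 13]), ([231.7, 262.6], 210, [223, 254, 18, 18])]
rot [-0.  -0.  -5.1] rows 1 shift [-28.2    6.28   4.15] rows 8
rot [0. 0. 0.] rows 0 shift [ 0.   0.  13.9] rows 4
rot [0. 0. 5.] rows 1 shift [  0.    0.  -13.9] rows 4
rot [0. 0. 0.] rows 0 shift [27.58  0.26  0.  ] rows 7
rot [0. 0. 0.] rows 0 shift [ 0.   0.  12.4] rows 4
```

>>> drive_tool(
  deltas=[
    [[0, 0, 0], [0, 0, -5.1]],
    [[-3.5, 0.8, 0.4], [0, 0, 0]],
    [[-3.5, 0.8, 0.4], [0, 0, 0]],
    [[-3.5, 0.8, 0.4], [0, 0, 0]],
    [[-3.5, 0.8, 0.4], [0, 0, 0]],
    [[-3.5, 0.8, 0.4], [0, 0, 0]],
    [[-3.5, 0.8, 0.4], [0, 0, 0]],
    [[-3.5, 0.8, 0.8], [0, 0, 0]],
    [[-3.7, 0.7, 1], [0, 0, 0]],
    [[0, 0, 4], [0, 0, 0]],
    [[0, 0, 4], [0, 0, 0]],
    [[0, 0, 0], [0, 0, 0]],
  ],
  claw=5.8,
)

```text
clock: 48.6
position: [533.3, -41.3, 62.4]
ee_rot: [-0.682, 0.731, 0.004, -0.007]
contact_force: [-0.7, 0.2, 1.3]
gripper_width: 58.1
grasp_force: 0.0
```

>>> drive_tool(
  deltas=[
    [[0, 0, 0], [0, 0, 0]],
    [[0, 0, 0], [0, 0, 0]],
  ],
)

```text
clock: 48.8
position: [540.2, -41.1, 70.1]
ee_rot: [-0.682, 0.731, -0.001, 0.0]
contact_force: [0.3, 0.1, 0.6]
gripper_width: 58.2
grasp_force: 0.0
```

```bash
python3 look.py;python3 - <<'E'
from h import *
B=pick([539.5,-40.7],266,12)
plan(B[1])
E
```

```text
side [([237.3, 212.9], 512, [211, 205, 55, 26]), ([198.9, 232.9], 274, [190, 223, 20, 21]), ([270.5, 236.4], 213, [261, 228, 20, 17]), ([241.2, 248.1], 206, [233, 241, 17, 15]), ([251.0, 268.3], 69, [227, 264, 44, 9]), ([213.8, 276.6], 168, [196, 269, 29, 16]), ([252.5, 277.3], 129, [230, 272, 46, 11])]
top [([276.4, 230.6], 3100, [245, 190, 60, 85]), ([212.7, 251.8], 903, [200, 215, 41, 65])]
rot [-0.2 -0.   0. ] rows 1 shift [-0.03  0.07  5.85] rows 2
```

>>> drive_tool(
  deltas=[
    [[0, 0, 2.5], [0, 0, 0]],
    [[0, 0, 2], [0, 0, 0]],
    [[0, 0, 1.1], [0, 0, 0]],
    [[0, 0, 0], [0, 0, 0]],
    [[0, 0, 0], [0, 0, 0]],
    [[0, 0, 0], [0, 0, 0]],
  ],
)

```text
clock: 49.5
position: [539.8, -40.9, 13.9]
ee_rot: [-0.682, 0.731, -0.001, 0.0]
contact_force: [0.3, -0.4, -0.6]
gripper_width: 58.0
grasp_force: 0.0
```

>>> drive_tool(
  deltas=[
    [[0, 0, 0], [0, 0, 0]],
    [[0, 0, 0], [0, 0, 0]],
    [[0, 0, 0], [0, 0, 0]],
    [[0, 0, 0], [0, 0, 0]],
    [[0, 0, 0], [0, 0, 0]],
  ],
  claw=2.8,
)

```text
clock: 50.0
position: [539.9, -41.0, 14.7]
ee_rot: [-0.683, 0.731, -0.001, 0.0]
contact_force: [-1.7, 0.8, 9.8]
gripper_width: 28.3
grasp_force: 4.9
```

>>> drive_tool(
  deltas=[
    [[0, 0, -2], [0, 0, 0]],
    [[0, 0, -3.5], [0, 0, 0]],
    [[0, 0, -4], [0, 0, 0]],
    [[0, 0, -4], [0, 0, 0]],
    [[0, 0, 0], [0, 0, 5]],
    [[0, 0, 0], [0, 0, 0]],
    [[0, 0, 0], [0, 0, 0]],
  ],
)

```text
clock: 50.7
position: [538.2, -41.0, 147.2]
ee_rot: [-0.65, 0.76, 0.0, -0.001]
contact_force: [0.2, -0.5, -1.0]
gripper_width: 28.4
grasp_force: 0.0
```

```bash
python3 - <<'E'
from h import *
plan(slot(23,-45,120),slot(23,-45,22))
E
```

```text
rot [ 0.1 -0.1  0.1] rows 1 shift [27.54  0.14  2.72] rows 7
rot [0. 0. 0.] rows 0 shift [0.  0.  9.8] rows 3
```

The fingers closed above the low guard: the tips sit at TCP height, so I need to go lower. Checking where B is now.

```bash
python3 look.py;python3 - <<'E'
from h import *
plan(pick([539.5,-40.7],266,60)[1],pick([539.5,-40.7],266,4)[1])
E
```

```text
side [([198.9, 232.9], 275, [190, 223, 20, 21]), ([270.5, 236.4], 212, [261, 229, 20, 16]), ([241.1, 248.1], 203, [233, 241, 17, 15]), ([213.6, 276.3], 171, [196, 269, 29, 13]), ([251.9, 277.5], 135, [230, 272, 46, 11])]
top [([278.9, 229.0], 3482, [247, 190, 63, 85]), ([205.4, 247.3], 617, [200, 213, 18, 67]), ([232.7, 265.2], 130, [225, 260, 16, 12])]
rot [ 0.2 -0.1 -4.9] rows 1 shift [-0.04 -0.13  8.66] rows 3
rot [0. 0. 0.] rows 0 shift [0.  0.  5.6] rows 2
```

>>> drive_tool(
  deltas=[
    [[0, 0, 0], [0, 0, 0]],
    [[0, 0, 0], [0, 0, 0]],
    [[0, 0, 0], [0, 0, 0]],
  ],
  claw=5.8,
)

```text
clock: 51.1
position: [538.8, -40.9, 147.2]
ee_rot: [-0.65, 0.76, 0.0, -0.001]
contact_force: [-0.2, -1.2, -0.2]
gripper_width: 58.4
grasp_force: 0.0
```

>>> drive_tool(
  deltas=[
    [[0, 0, 2], [0, 0, -4.9]],
    [[0, 0, 3], [0, 0, 0]],
    [[0, 0, 3], [0, 0, 0]],
    [[0, 0, 3], [0, 0, 0]],
    [[0, 0, 2], [0, 0, 0]],
    [[0, 0, 0.6], [0, 0, 0]],
    [[0, 0, 0], [0, 0, 0]],
    [[0, 0, 0], [0, 0, 0]],
    [[0, 0, 0], [0, 0, 0]],
  ],
)

```text
clock: 52.0
position: [539.9, -40.8, 12.9]
ee_rot: [-0.682, 0.732, -0.001, 0.001]
contact_force: [-0.1, -0.0, 0.2]
gripper_width: 58.4
grasp_force: 0.0
```

>>> drive_tool(
  deltas=[
    [[0, 0, 0.5], [0, 0, 0]],
    [[0, 0, 0.3], [0, 0, 0]],
    [[0, 0, 0], [0, 0, 0]],
    [[0, 0, 0], [0, 0, 0]],
    [[0, 0, 0], [0, 0, 0]],
  ],
)

```text
clock: 52.5
position: [538.9, -41.0, 3.7]
ee_rot: [-0.682, 0.732, -0.0, -0.001]
contact_force: [0.2, 0.2, -0.6]
gripper_width: 57.9
grasp_force: 0.0
```

>>> drive_tool(
  deltas=[
    [[0, 0, 0], [0, 0, 0]],
    [[0, 0, 0], [0, 0, 0]],
    [[0, 0, 0], [0, 0, 0]],
    [[0, 0, 0], [0, 0, 0]],
    [[0, 0, 0], [0, 0, 0]],
  ],
  claw=2.8,
)

```text
clock: 53.0
position: [539.3, -40.9, 4.2]
ee_rot: [-0.682, 0.731, -0.0, -0.0]
contact_force: [-1.5, 0.3, 5.3]
gripper_width: 38.5
grasp_force: 60.3
```

>>> drive_tool(
  deltas=[
    [[0, 0, -2], [0, 0, 0]],
    [[0, 0, -3.5], [0, 0, 0]],
    [[0, 0, -4], [0, 0, 0]],
    [[0, 0, -4], [0, 0, 0]],
    [[0, 0, 0], [0, 0, 5]],
    [[0, 0, 0], [0, 0, 0]],
    [[0, 0, 0], [0, 0, 0]],
  ],
)

```text
clock: 53.7
position: [538.0, -41.0, 137.5]
ee_rot: [-0.65, 0.76, 0.001, -0.002]
contact_force: [0.2, -0.4, -0.4]
gripper_width: 38.7
grasp_force: 59.8
```

```bash
python3 - <<'E'
from h import *
plan(slot(23,-45,120),slot(23,-45,14))
E
```

```text
rot [ 0.2 -0.1  0. ] rows 1 shift [27.53  0.11  1.75] rows 7
rot [0. 0. 0.] rows 0 shift [ 0.   0.  10.6] rows 3
```

>>> drive_tool(
  deltas=[
    [[3.5, 0, 0], [0, 0, 0]],
    [[4, 0, 0], [0, 0, 0]],
    [[4, 0, 0], [0, 0, 0]],
    [[4, 0, 0], [0, 0, 0]],
    [[4, 0, 0], [0, 0, 0]],
    [[4, 0.1, 0], [0, 0, 0]],
    [[4.03, 0, 0], [0, 0, 0]],
    [[0, 0, 2], [0, 0, 0]],
    [[0, 0, 2.5], [0, 0, 0]],
    [[0, 0, 2.5], [0, 0, 0]],
    [[0, 0, 0], [0, 0, 0]],
    [[0, 0, 0], [0, 0, 0]],
  ],
)

```text
clock: 54.9
position: [494.1, -312.6, 67.9]
ee_rot: [-0.65, 0.76, 0.001, -0.002]
contact_force: [0.1, -0.8, 0.5]
gripper_width: 38.3
grasp_force: 59.9
```

```bash
python3 - <<'E'
from h import *
plan(slot(23,-45,17))
E
```

```text
rot [ 0.2 -0.1  0. ] rows 1 shift [0.01 0.03 5.09] rows 2
```

>>> drive_tool(
  deltas=[
    [[0, 0, 2], [0, 0, 0]],
    [[0, 0, 2], [0, 0, 0]],
    [[0, 0, 0.8], [0, 0, 0]],
    [[0, 0, 0], [0, 0, 0]],
    [[0, 0, 0], [0, 0, 0]],
    [[0, 0, 0], [0, 0, 0]],
  ],
)

```text
clock: 55.5
position: [495.5, -313.1, 22.3]
ee_rot: [-0.649, 0.761, -0.001, -0.0]
contact_force: [-0.2, 0.2, -0.5]
gripper_width: 38.6
grasp_force: 59.9
```

>>> drive_tool(
  deltas=[
    [[0, 0, 0], [0, 0, 0]],
    [[0, 0, 0], [0, 0, 0]],
    [[0, 0, 0], [0, 0, 0]],
    [[0, 0, 0], [0, 0, 0]],
  ],
  claw=5.0,
)

```text
clock: 55.9
position: [494.6, -312.8, 21.0]
ee_rot: [-0.649, 0.761, -0.0, -0.001]
contact_force: [0.2, 0.0, -0.6]
gripper_width: 49.7
grasp_force: 0.0
```

>>> drive_tool(
  deltas=[
    [[0, 0, -2], [0, 0, 0]],
    [[0, 0, -3], [0, 0, 0]],
    [[0, 0, -4], [0, 0, 0]],
    [[0, 0, -4], [0, 0, 0]],
    [[0, 0, 0], [0, 0, 0]],
    [[0, 0, 0], [0, 0, 0]],
  ],
)

```text
clock: 56.5
position: [495.1, -312.6, 152.1]
ee_rot: [-0.649, 0.761, -0.001, 0.0]
contact_force: [-0.7, 0.4, -1.0]
gripper_width: 49.7
grasp_force: 0.0
```

```bash
python3 look.py;python3 - <<'E'
from h import *
A=pick([622.3,-20.4],284.5,5)
plan(A[0],A[1])
E
```

```text
side [([245.9, 244.2], 4217, [207, 205, 80, 85]), ([198.9, 232.9], 274, [190, 223, 20, 21])]
top [([254.6, 197.9], 204, [247, 190, 16, 17]), ([292.0, 257.0], 74, [289, 251, 7, 13]), ([231.7, 262.6], 210, [223, 254, 18, 18])]
rot [  0.2   0.  -23.6] rows 3 shift [-2.504e+01 -1.974e+01 -2.000e-02] rows 8
rot [0. 0. 0.] rows 0 shift [ 0.   0.  14.5] rows 4
```

>>> drive_tool(
  deltas=[
    [[0, 0, 0], [0, 0, -7.9]],
    [[0, 0, 0], [0, 0, -7.9]],
    [[0, 0, 0], [0, 0, -7.8]],
    [[-3.2, -2.5, 0], [0, 0, 0]],
    [[-3.2, -2.5, 0], [0, 0, 0]],
    [[-3.2, -2.5, 0], [0, 0, 0]],
    [[-3.2, -2.5, 0], [0, 0, 0]],
    [[-3.1, -2.5, 0], [0, 0, 0]],
    [[-3.1, -2.4, 0], [0, 0, 0]],
    [[-3.0, -2.4, 0], [0, 0, 0]],
    [[-3.0, -2.4, 0], [0, 0, 0]],
    [[0, 0, 3], [0, 0, 0]],
  ],
  claw=5.8,
)

```text
clock: 57.8
position: [626.9, -17.0, 122.4]
ee_rot: [0.793, -0.609, 0.003, -0.002]
contact_force: [-0.1, 0.6, 0.2]
gripper_width: 58.1
grasp_force: 0.0
```

>>> drive_tool(
  deltas=[
    [[0, 0, 3], [0, 0, 0]],
    [[0, 0, 2], [0, 0, 0]],
    [[0, 0, 0], [0, 0, 0]],
    [[0, 0, 0], [0, 0, 0]],
    [[0, 0, 0], [0, 0, 0]],
  ],
)

```text
clock: 58.3
position: [623.3, -21.2, 71.4]
ee_rot: [0.791, -0.612, 0.001, 0.0]
contact_force: [0.5, -0.3, -0.9]
gripper_width: 57.6
grasp_force: 0.0
```

```bash
python3 look.py;python3 - <<'E'
from h import *
A=pick([622.3,-20.4],284.5,5)
plan(A[1])
E
```

```text
side [([256.5, 211.3], 158, [246, 205, 17, 17]), ([198.9, 232.9], 273, [190, 223, 20, 21]), ([270.3, 236.4], 214, [261, 229, 20, 16]), ([256.3, 273.6], 179, [230, 264, 47, 17]), ([215.8, 276.5], 141, [203, 269, 22, 13])]
top [([252.2, 196.1], 1366, [200, 180, 87, 42]), ([290.4, 240.5], 1146, [279, 205, 26, 70]), ([201.7, 267.4], 117, [200, 246, 6, 34]), ([231.7, 262.6], 210, [223, 254, 18, 18])]
rot [-0.1 -0.1  0.1] rows 1 shift [-0.1   0.08  6.68] rows 2
```

>>> drive_tool(
  deltas=[
    [[-0.1, 0, 2.5], [0, 0, 0]],
    [[0, 0, 2.5], [0, 0, 0]],
    [[0, 0, 1.5], [0, 0, 0]],
    [[0, 0, 0], [0, 0, 0]],
    [[0, 0, 0], [0, 0, 0]],
    [[0, 0, 0], [0, 0, 0]],
    [[0, 0, 0], [0, 0, 0]],
  ],
)

```text
clock: 59.1
position: [623.1, -20.2, 7.0]
ee_rot: [0.791, -0.612, 0.001, -0.0]
contact_force: [0.3, 0.8, -0.7]
gripper_width: 57.9
grasp_force: 0.0
```

>>> drive_tool(
  deltas=[
    [[0, 0, 0], [0, 0, 0]],
    [[0, 0, 0], [0, 0, 0]],
    [[0, 0, 0], [0, 0, 0]],
    [[0, 0, 0], [0, 0, 0]],
    [[0, 0, 0], [0, 0, 0]],
  ],
  claw=2.8,
)

```text
clock: 59.6
position: [623.0, -20.2, 6.7]
ee_rot: [0.791, -0.612, 0.001, -0.0]
contact_force: [-1.6, 0.1, 6.0]
gripper_width: 38.3
grasp_force: 60.8
```

>>> drive_tool(
  deltas=[
    [[0, 0, -2], [0, 0, 0]],
    [[0, 0, -3.5], [0, 0, 0]],
    [[0, 0, -4], [0, 0, 0]],
    [[0, 0, -4], [0, 0, 0]],
    [[0, 0, 0], [0, 0, 7.8]],
    [[0, 0, 0], [0, 0, 7.9]],
    [[0, 0, 0], [0, 0, 7.8]],
    [[0, 0, 0], [0, 0, 0]],
    [[0, 0, 0], [0, 0, 0]],
  ],
)

```text
clock: 60.5
position: [622.0, -20.2, 140.1]
ee_rot: [-0.651, 0.759, 0.0, -0.001]
contact_force: [-0.8, 1.0, 0.4]
gripper_width: 38.2
grasp_force: 60.3
```

```bash
python3 - <<'E'
from h import *
plan(slot(-27,45,130),slot(-27,45,18))
E
```

```text
rot [ 0.1 -0.1  0.2] rows 1 shift [25.89 -0.9   1.01] rows 7
rot [0. 0. 0.] rows 0 shift [ 0.   0.  11.2] rows 3
```

>>> drive_tool(
  deltas=[
    [[3.5, -0.1, 0], [0, 0, 0]],
    [[3.7, -0.1, 0], [0, 0, 0]],
    [[3.7, -0.1, 0], [0, 0, 0]],
    [[3.7, -0.1, 0], [0, 0, 0]],
    [[3.7, -0.1, 0], [0, 0, 0]],
    [[3.7, -0.2, 0], [0, 0, 0]],
    [[3.89, -0.2, 0], [0, 0, 0]],
    [[0, 0, 2], [0, 0, 0]],
    [[0, 0, 2.5], [0, 0, 0]],
    [[0, 0, 2.5], [0, 0, 0]],
    [[0, 0, 0], [0, 0, 0]],
    [[0, 0, 0], [0, 0, 0]],
  ],
)

```text
clock: 61.7
position: [591.0, -277.5, 70.7]
ee_rot: [-0.65, 0.76, 0.0, -0.001]
contact_force: [0.2, -0.0, -0.3]
gripper_width: 38.6
grasp_force: 60.3
```

```bash
python3 - <<'E'
from h import *
plan(slot(-27,45,17))
E
```

```text
rot [ 0.1 -0.1  0.1] rows 1 shift [-0.01  0.05  5.37] rows 2
```

>>> drive_tool(
  deltas=[
    [[0, 0, 2], [0, 0, 0]],
    [[0, 0, 2], [0, 0, 0]],
    [[0, 0, 1.2], [0, 0, 0]],
    [[0, 0, 0], [0, 0, 0]],
    [[0, 0, 0], [0, 0, 0]],
    [[0, 0, 0], [0, 0, 0]],
  ],
)

```text
clock: 62.3
position: [591.9, -277.7, 20.3]
ee_rot: [-0.65, 0.76, -0.001, 0.0]
contact_force: [0.4, 0.0, -0.0]
gripper_width: 38.2
grasp_force: 60.3
```

>>> drive_tool(
  deltas=[
    [[0, 0, 0], [0, 0, 0]],
    [[0, 0, 0], [0, 0, 0]],
    [[0, 0, 0], [0, 0, 0]],
    [[0, 0, 0], [0, 0, 0]],
  ],
  claw=5.0,
)

```text
clock: 62.7
position: [590.9, -277.5, 19.0]
ee_rot: [-0.65, 0.76, -0.0, -0.001]
contact_force: [0.3, 0.1, 0.1]
gripper_width: 50.1
grasp_force: 0.0
```

>>> drive_tool(
  deltas=[
    [[0, 0, -2], [0, 0, 0]],
    [[0, 0, -3], [0, 0, 0]],
    [[0, 0, -4], [0, 0, 0]],
    [[0, 0, -4], [0, 0, 0]],
    [[0, 0, 0], [0, 0, 0]],
    [[0, 0, 0], [0, 0, 0]],
  ],
)

```text
clock: 63.3
position: [591.3, -277.3, 150.1]
ee_rot: [-0.65, 0.76, -0.001, 0.0]
contact_force: [-0.4, -0.4, -0.9]
gripper_width: 50.0
grasp_force: 0.0
```

```bash
python3 look.py;python3 - <<'E'
from h import *
im=cv2.imread("pics/l_top.png");g=im.max(axis=2);m=np.zeros(g.shape,np.uint8);m[248:278,218:246]=g[248:278,218:246]<95
m=cv2.morphologyEx(m,cv2.MORPH_CLOSE,np.ones((5,5)));ys,xs=np.where(m);r=cv2.minAreaRect(np.c_[xs,ys].astype(np.float32))
b=atz("top",cv2.boxPoints(r),30)[:,:2];e=np.roll(b,-1,0)-b;print(b.mean(0),np.degrees(np.arctan2(e[:,1],e[:,0])),np.linalg.norm(e,axis=1))
for yw in (208,298):
  A=pick([446.7,41.2],yw,14)
  plan(A[0],A[1])
E
```

```text
side [([275.6, 232.5], 1182, [256, 205, 34, 65]), ([198.9, 232.9], 273, [190, 223, 20, 21]), ([253.5, 277.2], 133, [230, 272, 46, 10]), ([216.9, 277.5], 97, [210, 274, 15, 9])]
top [([292.3, 219.1], 317, [283, 180, 19, 100]), ([231.7, 262.6], 210, [223, 254, 18, 18])]
[446.53035226  41.93707639] [ -63.30313686 -153.01389815  116.59538131   27.09190901] [37.09218649 40.66084771 37.01760718 40.59572929]
rot [ 0.2 -0.1 53. ] rows 7 shift [-2.28 34.82 -0.25] rows 9
rot [0. 0. 0.] rows 0 shift [ 0.   0.  13.6] rows 4
rot [  0.2   0.  -37. ] rows 5 shift [-34.82  -2.28  -0.25] rows 9
rot [0. 0. 0.] rows 0 shift [ 0.   0.  13.6] rows 4
```

>>> drive_tool(
  deltas=[
    [[0, 0, 0], [0, 0, -7.3]],
    [[0, 0, 0], [0, 0, -7.3]],
    [[0, 0, 0], [0, 0, -7.3]],
    [[0, 0, 0], [0, 0, -7.3]],
    [[0, 0, 0], [0, 0, -7.2]],
    [[-3.9, -0.26, 0], [0, 0, 0]],
    [[-3.9, -0.26, 0], [0, 0, 0]],
    [[-3.9, -0.26, 0], [0, 0, 0]],
    [[-3.9, -0.26, 0], [0, 0, 0]],
    [[-3.9, -0.26, 0], [0, 0, 0]],
    [[-3.9, -0.26, 0], [0, 0, 0]],
    [[-3.9, -0.26, 0], [0, 0, 0]],
  ],
  claw=6,
)

```text
clock: 64.6
position: [479.5, -25.6, 147.2]
ee_rot: [0.855, -0.519, -0.001, 0.002]
contact_force: [1.2, 0.9, 0.3]
gripper_width: 60.0
grasp_force: 0.0
```

>>> drive_tool(
  deltas=[
    [[-3.8, -0.26, 0], [0, 0, 0]],
    [[-3.7, -0.2, 0], [0, 0, 0]],
    [[0, 0, 3], [0, 0, 0]],
    [[0, 0, 3], [0, 0, 0]],
    [[0, 0, 1.5], [0, 0, 0]],
    [[0, 0, 0], [0, 0, 0]],
    [[0, 0, 0], [0, 0, 0]],
    [[0, 0, 0], [0, 0, 0]],
  ],
)

```text
clock: 65.4
position: [451.2, 42.0, 74.2]
ee_rot: [0.855, -0.519, 0.0, 0.0]
contact_force: [-0.0, 0.5, 0.1]
gripper_width: 60.1
grasp_force: 0.0
```

```bash
python3 look.py|head -1;python3 - <<'E'
from h import *
plan(pick([446.6,41.6],297.3,13)[1])
E
```

```text
side [([185.4, 211.2], 114, [180, 205, 11, 15]), ([198.9, 233.0], 271, [190, 223, 20, 21]), ([213.6, 276.8], 150, [196, 271, 29, 11]), ([253.3, 277.2], 131, [230, 272, 46, 10])]
rot [-0.  -0.   0.1] rows 1 shift [-0.17  0.43  6.14] rows 2
```

>>> drive_tool(
  deltas=[
    [[-0.17, 0.42, 2], [0, 0, 0]],
    [[0, 0, 2.5], [0, 0, 0]],
    [[0, 0, 1.4], [0, 0, 0]],
    [[0, 0, 0], [0, 0, 0]],
    [[0, 0, 0], [0, 0, 0]],
    [[0, 0, 0], [0, 0, 0]],
    [[0, 0, 0], [0, 0, 0]],
  ],
)

```text
clock: 66.2
position: [446.8, 41.8, 15.6]
ee_rot: [0.855, -0.519, 0.0, -0.0]
contact_force: [-1.2, 0.2, 0.3]
gripper_width: 60.1
grasp_force: 0.0
```

>>> drive_tool(
  deltas=[
    [[0, 0, 0], [0, 0, 0]],
    [[0, 0, 0], [0, 0, 0]],
    [[0, 0, 0], [0, 0, 0]],
    [[0, 0, 0], [0, 0, 0]],
    [[0, 0, 0], [0, 0, 0]],
  ],
  claw=2.8,
)

```text
clock: 66.7
position: [446.7, 41.7, 15.6]
ee_rot: [0.855, -0.519, 0.0, 0.0]
contact_force: [-1.9, 0.7, 7.2]
gripper_width: 38.8
grasp_force: 60.0
```

>>> drive_tool(
  deltas=[
    [[0, 0, -2], [0, 0, 0]],
    [[0, 0, -3.5], [0, 0, 0]],
    [[0, 0, -4], [0, 0, 0]],
    [[0, 0, -3.5], [0, 0, 0]],
    [[0, 0, 0], [0, 0, 7.3]],
    [[0, 0, 0], [0, 0, 7.3]],
    [[0, 0, 0], [0, 0, 7.3]],
    [[0, 0, 0], [0, 0, 7.3]],
    [[0, 0, 0], [0, 0, 7.2]],
    [[0, 0, 0], [0, 0, 0]],
    [[0, 0, 0], [0, 0, 0]],
  ],
)

```text
clock: 67.8
position: [446.1, 41.5, 144.7]
ee_rot: [-0.651, 0.759, -0.0, -0.001]
contact_force: [-0.2, 0.4, 0.7]
gripper_width: 38.7
grasp_force: 60.0
```

```bash
python3 - <<'E'
from h import *
plan(slot(-27,-45,140),slot(-27,-45,22))
E
```

```text
rot [ 0.  -0.1  0.2] rows 1 shift [ 29.24 -10.24   0.47] rows 8
rot [0. 0. 0.] rows 0 shift [ 0.   0.  11.8] rows 3
```

>>> drive_tool(
  deltas=[
    [[3.6, -1.28, 0], [0, 0, 0]],
    [[3.7, -1.28, 0], [0, 0, 0]],
    [[3.7, -1.28, 0], [0, 0, 0]],
    [[3.7, -1.28, 0], [0, 0, 0]],
    [[3.7, -1.28, 0], [0, 0, 0]],
    [[3.7, -1.28, 0], [0, 0, 0]],
    [[3.7, -1.28, 0], [0, 0, 0]],
    [[3.44, -1.28, 0], [0, 0, 0]],
    [[0, 0, 2.5], [0, 0, 0]],
    [[0, 0, 2.5], [0, 0, 0]],
    [[0, 0, 0], [0, 0, 0]],
    [[0, 0, 0], [0, 0, 0]],
  ],
)

```text
clock: 69.0
position: [501.9, -263.4, 94.9]
ee_rot: [-0.65, 0.76, 0.0, -0.001]
contact_force: [0.3, -0.5, 0.3]
gripper_width: 38.3
grasp_force: 60.0
```

```bash
python3 - <<'E'
from h import *
plan(slot(-27,-45,24))
E
```

```text
rot [ 0.1 -0.1  0.1] rows 1 shift [0.   0.04 7.09] rows 2
```

>>> drive_tool(
  deltas=[
    [[0, 0, 2.5], [0, 0, 0]],
    [[0, 0, 2.5], [0, 0, 0]],
    [[0, 0, 1.9], [0, 0, 0]],
    [[0, 0, 0], [0, 0, 0]],
    [[0, 0, 0], [0, 0, 0]],
    [[0, 0, 0], [0, 0, 0]],
    [[0, 0, 0], [0, 0, 0]],
  ],
)

```text
clock: 69.7
position: [502.9, -263.5, 27.5]
ee_rot: [-0.65, 0.76, -0.001, 0.0]
contact_force: [0.7, -0.2, -0.6]
gripper_width: 38.2
grasp_force: 60.0
```

>>> drive_tool(
  deltas=[
    [[0, 0, 0], [0, 0, 0]],
    [[0, 0, 0], [0, 0, 0]],
    [[0, 0, 0], [0, 0, 0]],
    [[0, 0, 0], [0, 0, 0]],
  ],
  claw=5.0,
)

```text
clock: 70.1
position: [501.8, -263.3, 25.9]
ee_rot: [-0.65, 0.76, -0.0, -0.001]
contact_force: [-0.0, -0.7, 0.0]
gripper_width: 49.9
grasp_force: 0.0
```

>>> drive_tool(
  deltas=[
    [[0, 0, -2], [0, 0, 0]],
    [[0, 0, -3], [0, 0, 0]],
    [[0, 0, -4], [0, 0, 0]],
    [[0, 0, -4], [0, 0, 0]],
    [[0, 0, -4], [0, 0, 0]],
    [[0, 0, -4], [0, 0, 0]],
    [[0, 0, -3], [0, 0, 0]],
    [[0, 0, 0], [0, 0, 0]],
    [[0, 0, 0], [0, 0, 0]],
  ],
)

```text
clock: 71.0
position: [501.9, -262.9, 266.2]
ee_rot: [-0.65, 0.76, -0.0, -0.0]
contact_force: [0.1, -0.3, -1.0]
gripper_width: 50.0
grasp_force: 0.0
```

```bash
python3 - <<'E'
from h import *
plan(slot(120,0,260),slot(120,0,150),slot(-5,0,150),slot(-15,0,120))
a=get_image("side")["img"][250:384,200:360,::-1];cv2.imwrite("pics/k.png",a);b=get_image("top")["img"][:,:,::-1];cv2.imwrite("pics/k2.png",b)
# dark blobs inside the box in both views
for n,im,c in(("side",cv2.imread("pics/k.png"),(200,250)),):
    m=(im.max(axis=2)<80).astype(np.uint8);nn,l,s,cc=cv2.connectedComponentsWithStats(m);print([(np.round(cc[i]+c).tolist(),int(s[i,4])) for i in range(1,nn) if s[i,4]>50])
for x,y,h in((23,45,36),(23,-45,15),(-27,45,18),(-27,-45,30)): print(proj("side",slot(x,y,4+h/2)[0]).round(0))
E
```

```text
rot [-0. -0.  0.] rows 1 shift [14.75 -4.48  0.62] rows 4
rot [0. 0. 0.] rows 0 shift [ 0.  0. 11.] rows 3
rot [0. 0. 0.] rows 0 shift [-1.25e+01  1.00e-02  0.00e+00] rows 4
rot [0. 0. 0.] rows 0 shift [-1.  0.  3.] rows 1
[([317.0, 271.0], 209), ([251.0, 277.0], 143), ([217.0, 278.0], 112), ([342.0, 309.0], 123), ([292.0, 320.0], 530), ([249.0, 319.0], 292), ([251.0, 334.0], 174), ([296.0, 341.0], 104), ([254.0, 345.0], 58)]
[[294. 329.]]
[[250. 338.]]
[[290. 313.]]
[[248. 316.]]
```

>>> drive_tool(
  deltas=[
    [[3.7, -1.12, 0], [0, 0, 0]],
    [[3.7, -1.12, 0], [0, 0, 0]],
    [[3.7, -1.12, 0], [0, 0, 0]],
    [[3.65, -1.12, 0], [0, 0, 0]],
    [[0, 0, 0], [0, 0, 0]],
    [[0, 0, 0], [0, 0, 0]],
    [[0, 0, 3], [0, 0, 0]],
    [[0, 0, 3], [0, 0, 0]],
    [[0, 0, 3], [0, 0, 0]],
    [[0, 0, 2.4], [0, 0, 0]],
    [[0, 0, 0], [0, 0, 0]],
    [[0, 0, 0], [0, 0, 0]],
  ],
  claw=0,
)

```text
clock: 72.3
position: [523.4, -415.2, 152.3]
ee_rot: [-0.65, 0.76, 0.0, -0.001]
contact_force: [0.1, 0.0, 1.1]
gripper_width: 0.2
grasp_force: 0.0
```

>>> drive_tool(
  deltas=[
    [[-1, 0, 0], [0, 0, 0]],
    [[-1, 0, 0], [0, 0, 0]],
    [[-1, 0, 0], [0, 0, 0]],
    [[-1, 0, 0], [0, 0, 0]],
    [[-1, 0, 0], [0, 0, 0]],
    [[-1, 0, 0], [0, 0, 0]],
    [[0, 0, 0], [0, 0, 0]],
  ],
)

```text
clock: 73.0
position: [532.7, -355.0, 151.8]
ee_rot: [-0.65, 0.76, 0.0, -0.001]
contact_force: [-0.2, 0.7, 0.4]
gripper_width: -0.3
grasp_force: 0.0
```

>>> drive_tool(
  deltas=[
    [[-1, 0, 0], [0, 0, 0]],
    [[-1, 0, 0], [0, 0, 0]],
    [[-1, 0, 0], [0, 0, 0]],
    [[-1, 0, 0], [0, 0, 0]],
    [[-1, 0, 0], [0, 0, 0]],
    [[-1, 0, 0.2], [0, 0, 0]],
    [[-0.5, 0, 0.5], [0, 0, 0]],
    [[-0.3, 0, 0.7], [0, 0, 0]],
    [[-0.3, 0, 0.8], [0, 0, 0]],
    [[0, 0, 0], [0, 0, 0]],
  ],
)

```text
clock: 74.0
position: [542.6, -285.9, 127.9]
ee_rot: [-0.65, 0.76, 0.002, -0.001]
contact_force: [-0.1, -0.2, 0.7]
gripper_width: 0.2
grasp_force: 0.0
```

```bash
python3 - <<'E'
from h import *
s=arm.read_state();d=s["position"][:2]-BC;print("box x,y",d@bx,d@by,s["position"][2],s["contact_force"])
im=get_image("side")["img"]
cv2.imwrite("pics/m.png",cv2.resize(im[230:384,190:390,::-1],(800,600)))
E
```

```text
box x,y -11.11355031540963 -0.9613195677971792 127.85494010154486 [-0.09175923 -0.1789809   0.68522308]
```

>>> drive_tool(
  deltas=[
    [[-0.3, 0, 1], [0, 0, 0]],
    [[-0.3, 0, 1], [0, 0, 0]],
    [[-0.3, 0, 1], [0, 0, 0]],
    [[-0.3, 0, 1], [0, 0, 0]],
    [[-0.3, 0, 1], [0, 0, 0]],
    [[0, 0, 0.5], [0, 0, 0]],
    [[0, 0, 0], [0, 0, 0]],
    [[0, 0, 0], [0, 0, 0]],
  ],
)

```text
clock: 74.85
position: [546.0, -271.8, 74.8]
ee_rot: [-0.65, 0.76, -0.0, -0.001]
contact_force: [1.0, -0.2, -0.2]
gripper_width: 0.2
grasp_force: 0.0
```

>>> drive_tool(
  deltas=[
    [[0, 0, 0.2], [0, 0, 0]],
    [[0, 0, 0], [0, 0, 0]],
    [[0, 0, 0], [0, 0, 0]],
  ],
)

```text
clock: 75.15
position: [545.9, -271.8, 73.0]
ee_rot: [-0.65, 0.76, -0.0, -0.001]
contact_force: [-0.2, 0.2, -1.0]
gripper_width: 0.3
grasp_force: 0.0
```

>>> drive_tool(
  deltas=[
    [[0, 0, 0.2], [0, 0, 0]],
    [[0, 0, 0], [0, 0, 0]],
    [[0, 0, 0], [0, 0, 0]],
  ],
)

```text
clock: 75.45
position: [545.8, -271.7, 70.7]
ee_rot: [-0.65, 0.76, 0.0, -0.001]
contact_force: [-0.3, 0.3, 0.7]
gripper_width: -0.2
grasp_force: 0.0
```

>>> drive_tool(
  deltas=[
    [[0, 0, 0.3], [0, 0, 0]],
    [[0, 0, 0], [0, 0, 0]],
    [[0, 0, 0], [0, 0, 0]],
  ],
)

```text
clock: 75.75
position: [545.7, -271.7, 67.6]
ee_rot: [-0.65, 0.76, 0.0, -0.001]
contact_force: [0.1, 0.1, -0.1]
gripper_width: 0.0
grasp_force: 0.0
```

>>> drive_tool(
  deltas=[
    [[0, 0, 0.2], [0, 0, 0]],
    [[0, 0, 0], [0, 0, 0]],
    [[0, 0, 0], [0, 0, 0]],
  ],
)

```text
clock: 76.05
position: [545.8, -271.7, 65.7]
ee_rot: [-0.65, 0.76, 0.0, -0.001]
contact_force: [0.8, -0.1, 0.4]
gripper_width: -0.3
grasp_force: 0.0
```

>>> drive_tool(
  deltas=[
    [[0, 0, 0.15], [0, 0, 0]],
    [[0, 0, 0], [0, 0, 0]],
    [[0, 0, 0], [0, 0, 0]],
  ],
)

```text
clock: 76.35
position: [546.0, -271.8, 64.6]
ee_rot: [-0.65, 0.76, -0.0, -0.001]
contact_force: [-0.6, -0.0, 1.9]
gripper_width: -0.1
grasp_force: 1.2
```

>>> drive_tool(
  deltas=[
    [[0, 0, 0.15], [0, 0, 0]],
    [[0, 0, 0], [0, 0, 0]],
    [[0, 0, 0], [0, 0, 0]],
  ],
)

```text
clock: 76.65
position: [546.1, -271.8, 64.5]
ee_rot: [-0.65, 0.76, -0.001, -0.001]
contact_force: [-2.1, 2.3, 8.2]
gripper_width: 0.1
grasp_force: 4.5
```

The tool is in firm contact at z = 64.5, so the lid is shut. Retreat and take a final look.

>>> drive_tool(
  deltas=[
    [[0, 0, -2], [0, 0, 0]],
    [[0, 0, -3], [0, 0, 0]],
    [[0, 0, -4], [0, 0, 0]],
    [[0, 0, -4], [0, 0, 0]],
    [[0, 0, -4], [0, 0, 0]],
    [[3, 3, 0], [0, 0, 0]],
    [[3, 3, 0], [0, 0, 0]],
    [[3, 3, 0], [0, 0, 0]],
    [[3, 3, 0], [0, 0, 0]],
    [[3, 3, 0], [0, 0, 0]],
    [[3, 3, 0], [0, 0, 0]],
    [[3, 3, 0], [0, 0, 0]],
  ],
)

```text
clock: 77.85
position: [304.3, -446.9, 233.0]
ee_rot: [-0.65, 0.76, 0.0, -0.001]
contact_force: [-0.1, -0.7, -0.3]
gripper_width: 0.2
grasp_force: 0.0
```

>>> drive_tool(
  deltas=[
    [[3, 3, 0], [0, 0, 0]],
    [[3, 3, 0], [0, 0, 0]],
    [[2, 3, 0], [0, 0, 0]],
    [[0, 0, 0], [0, 0, 0]],
    [[0, 0, 0], [0, 0, 0]],
  ],
)

```text
clock: 78.35
position: [203.8, -511.5, 232.9]
ee_rot: [-0.649, 0.761, 0.0, -0.0]
contact_force: [0.1, 0.1, 0.1]
gripper_width: 0.3
grasp_force: 0.0
```

```bash
python3 - <<'E'
from h import *
a=get_image("side")["img"][130:370,150:400,::-1];b=get_image("top")["img"][150:310,90:430,::-1]
A=cv2.resize(a,(400,384));B=cv2.resize(b,(400,188))
# stack: left side-view, right top-view halves enlarged
t1=cv2.resize(b[:,:170],(400,300));t2=cv2.resize(b[:,170:],(400,300))
cv2.imwrite("pics/z.png",np.hstack([cv2.resize(a,(400,600)),np.vstack([t1,t2])]))
E
```

```text
(no output)
```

View pics/z.png

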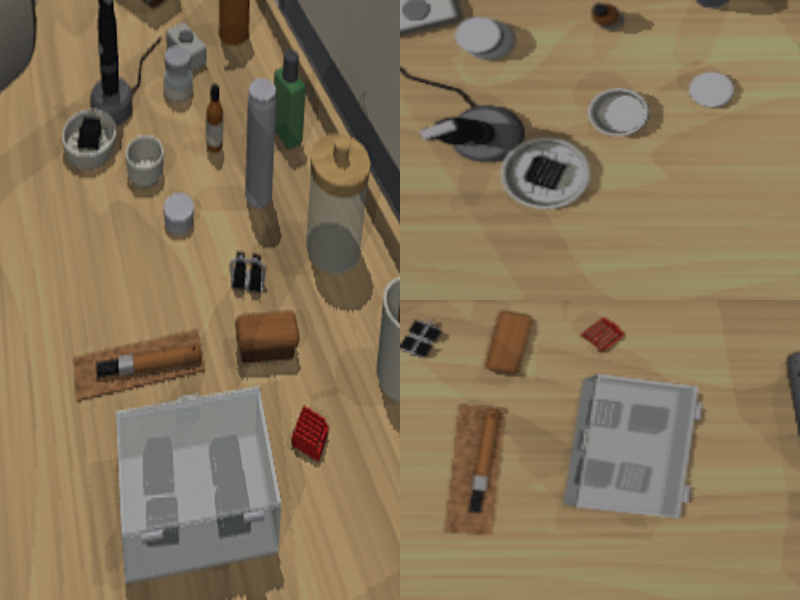

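The final picture shows the lid shut over four guards, the brush on its strip at left (150,360), and the dish with the guard against the dock at upper right (545,172). Handing in.

```bash
python3 -c "
from bench import arm
print(arm.job_done())"
```

```text
the job is handed in; nothing more can be done
None
```

I carried out every step and handed the job in; no verdict came back: brush dipped, touched to the blade at 2–5 N and laid back on its strip, 12 mm guard in the dish against the dock, and the other four guards in the box with its lid shut.

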